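# Unlock the specimen drawer with its key and return the key to the stand

## Task

Take the square-headed key from the key stand, put it fully home in the lock on top of the small grey drawer unit and turn it clockwise until the drawer springs out. Then turn it back to where it came in, the only position where it will come out, draw it out and stand it upright, fully home, in a free socket of the key stand. Work the key by feel: never push, pull or twist it hard, and do not disturb the round-headed key or the other things on the bench.

Things in the scene. Friction and masses are not known exactly. Their poses are not given: they have to be found in the camera images.
- drawer_key: Square-headed key, 71 mm long, 50 g. Origin: stem axis at the underside of its round shoulder (17 mm wide, 4 thick); +z up to the head, +x to the bit's side. Below the shoulder: round stem, 8 mm wide, 27 long, the last 3 a thinner nose. Its shoulder rests on the stand's top; play about 1.5 mm.
- key_head (a point): Middle of the key's black rectangular head, on the stem axis 28 mm above the shoulder: the place to grip, across the 10 mm (y). Head: 26 mm (x) by 10 (y) by 34 high (10 to 44 above the shoulder), a steel-rimmed ring hole in its upper corner on the bit's side. Axes as the key's.
- key_bit (a point): Foot of the key's single flat bit, 22 mm below the shoulder and 13 mm from the axis in the key's +x. The bit is 4 mm thick (y) over its outer 4 mm and thinner near the stem, reaches 13 mm from the stem axis and spans 6.5 to 22 mm below the shoulder.
- round_key: A second key with a round head (disc 27 mm across, 8 thick, top 37 mm above its shoulder) in another socket of the stand, for another lock: leave it. Origin and axes as for the square-headed key.
- key_stand: Aluminium block, 140 mm (x) by 52 (y), 34 high, fixed, with three keyhole-shaped sockets in a row along x, 45 mm apart. Origin: centre of its underside; +z up, +x the way the sockets' slots point. The keys stand in the two end sockets, the middle one is free.
- socket_0 (a point): Mouth of the stand's socket at its -x end, level with the stand's top, axes as the stand's. A key fully home has its origin here and its bit to the stand's +x. Socket: round hole 11 mm wide with a slot 7.2 mm wide that reaches 15 mm from the axis in +x; 31 mm deep.
- socket_1 (a point): The same for the middle socket.
- socket_2 (a point): The same for the socket at the stand's +x end.
- drawer_unit: Grey steel box with one drawer, fixed: 180 mm (x) by 170 (y), top deck 85 high. Origin: centre of its underside; the drawer opens to its -x. The lock is in the deck, 50 mm behind the front edge. More than 45 N between key and lock, all their contacts added up (a hard push or pull, or a twist of some 0.15 N m), counts as forced.
- lock_top (a point): Centre of the keyhole, level with the steel lock face (37 mm wide, 3 proud of the deck). Axes: the drawer unit's. Hole 9.8 mm wide, slot 5.2 wide reaching 14.2 from the axis. The slot points to about +x, but the lock sits turned in its mounting by up to 0.4 rad (23 degrees) either way, not shown by these axes: look, or feel for it, turning the key a little under light pressure.
- plug_top (a point): Top of the turning plug, 4.6 mm under the face, same keyway, 22 mm deep. The key turns only when fully home (shoulder on the face) and goes in or out only where plug and face line up, within about 0.05 rad. The plug is stiff (about 0.03 to 0.08 N m), stays where left, and turning back meets a firm stop where the key went in.
- drawer (a joint): Drawer travel (m): 0 shut and locked, 0.04 sprung fully out, to the unit's -x. A spring of about 3 N drives it as soon as the cam lets go: after 0.35 to 1.4 rad of clockwise turn (seen from above), different each time; about 0.1 rad further there is a firm stop.
- petri: Clear round dish with lid, 64 mm across, 16 high, standing on the back of the drawer unit's deck: leave it. Origin: centre of its underside.
- timer: White bench timer, 66 by 62 by 18 mm, lying on the bench: leave it. Origin: centre of its underside.
- vial_c: Small screw vial, 23 mm across, 54 high, standing on the bench: leave it. Origin: centre of its underside.

How it is judged (in metres and radians):
On the way, in this order (a step that is already met when the one before it is completed fails the run):
1. the square-headed key is fully home in the lock (horizontal distance between drawer_key and lock_top below 0.004 m and z of drawer_key in the frame of lock_top between -0.004 and 0.003 m and angle between drawer_key's own z axis and vertical below 0.12 rad), for 0.1 s.
2. the key, still home in the lock, has been turned and the drawer has sprung out (all of step 1 and value of joint drawer above 0.03 m), for 0.1 s.
3. the key is out of the lock (z of drawer_key in the frame of lock_top above 0.028 m), for 0.1 s.
At the end, for the whole second after the job is handed in: The square-headed key stands at rest and upright (within 7 degrees) in a socket of the key stand, within 4 mm of its axis and with its shoulder within 3 mm of the stand's top, and the drawer is sprung out by more than 30 mm (((horizontal distance between drawer_key and socket_0 below 0.004 m and z of drawer_key in the frame of socket_0 between -0.004 and 0.003 m and angle between drawer_key's own z axis and vertical below 0.12 rad) or (horizontal distance between drawer_key and socket_1 below 0.004 m and z of drawer_key in the frame of socket_1 between -0.004 and 0.003 m and angle between drawer_key's own z axis and vertical below 0.12 rad) or (horizontal distance between drawer_key and socket_2 below 0.004 m and z of drawer_key in the frame of socket_2 between -0.004 and 0.003 m and angle between drawer_key's own z axis and vertical below 0.12 rad)) and value of joint drawer above 0.03 m and linear speed of drawer_key below 0.02 m/s); the robot touches nothing.
It fails at once if the key is forced: more than 45 N between it and the lock or drawer unit (contact force between drawer_key and drawer_unit above 45 N).
It fails at once if the round-headed key is moved by more than 15 mm (distance of round_key from where it was at the start of the episode above 0.015 m).
It fails at once if the dish, the timer or the vial is moved by more than 20 mm (distance of any of petri, timer, vial_c from where it was at the start of the episode above 0.02 m).
It also fails if it takes over 72 s, if anything falls off the work surface, if the arm or the gripper's body presses on something with over 40 N, if the wrist force passes 120 N, or if a joint passes its speed limit or range.

## Robot

A 7-joint arm with a two-finger parallel gripper is mounted at the origin on the work surface; the furniture and walls round the work are solid. World frame = base frame: x ahead of the robot, y to its left, z up, the work surface at z = 0. Lengths are in m, angles in degrees, forces in N, time in s.
With the tool pointing down it reaches from about 0.425 to 0.875 m from the base axis. Payload 9.9 kg.
Tool frame: the origin (TCP) lies between the finger pads; the fingertips stand 8 mm ahead of it and the grasp point (between the pads) lies 11 mm behind it; z points along the fingers, x is the direction in which the jaws open and shut, and the axes are right-handed (so a half turn about z gives the same grasp; the last joint's range is limited). The gripper opens to 85 mm and grips with 20 to 120 N. Pads are 22 mm wide; open, the fingers measure 114 mm over their backs; the gripper's body (76 mm by 85 mm) begins 54 mm behind the grasp point. The pads swing forward as they close: fully open they stand 13 mm farther back than shut.
Start: joints at [-70.634, 32.985, 1.427, 82.34, -0.859, 64.687, -3.237], TCP at [0.276, 0.616, 0.21] pointing down, gripper open.
Joint ranges: [-157.87, 157.87], [-19.46, 123.44], [-87.15, 90], [11.01, 140.99], [-62.26, 242.26], [9.8, 113.94], [-161.44, 161.44]. Speed limits (degrees/s): [127.2, 127.2, 172.46, 172.46, 180, 180, 180].

## Interface

Orientations are given as [roll, pitch, yaw] about the fixed x, y, z axes, in that order (R = Rz(yaw) Ry(pitch) Rx(roll)).
In Python, from cell import get_state, capture, hand_in gives the robot as it stands.
- The arm moves only by the tool servo_tool, never from a script. Its arguments are lists of equal length, an entry for each row: "rot": the turn, a rotation vector about the tool's x, y, z in degrees, a list of three; "dp": the shift along the tool's x, y, z in mm, a list of three; "gripper": the closure, from 0 (fully open) to 1 (shut). A call has 1 to 12 rows; each row shifts and turns the commanded pose from where the row before left it, along the tool's axes as they then stand; what a row does not reach is not made up. A row lasts 1/10 s, in which the tool goes at most 50 mm and 8.59 degrees, less where a joint would pass 70% of its speed; a pose out of reach is approached as far as the arm can. A call is refused whole if a number of a shift passes 50 or a number of a turn 8.59, either way. A call with a gripper value outside its range is refused whole. The fingers move at their own pace and stop on an object; the grip force is fixed at half the most. Time passes only in rows, so rows that do not move let the fingers close. It gives the time, the measured TCP pose, the force and the opening at its end, in the units of the state.
- get_state(): the state, without advancing time (a new reading comes with each control period).
- capture(name): name is "scene" or "top"; returns a dict with "color" (400x640x3 uint8, blue, green, red), "camera_matrix" (3x3 intrinsics, pixels), "R" (3x3) and "t" (3): a world point X has camera coordinates R X + t. Camera axes: x right, y down, z forward; pixel columns grow to the right and rows downward; lengths in m; the calibration is good to about 2 mm. A picture is of the moment at which its call begins. There is no depth.
- hand_in(): hands the job in, once; it reports no verdict.
The state is a dict: "clock": time; "q": joint angles; "joint_vel": joint speeds; "effort": joint torques, N m; "position": TCP position; "eef_rot": TCP orientation; "contact_force": force on the tool from outside, world axes, zero at the start; "torque": the same for the moment, N m; "grip_width": finger opening in m.
Only numpy, scipy, OpenCV 4.12 (cv2) and the standard library are available. Lean on these libraries where they do the work, as an engineer would, in place of code of your own. Each camera call takes 0.05 s, during which the arm holds its last target.

## Working session

There is one attempt and no reset: what is moved stays moved. The work goes in short steps, Python scripts to look and compute and a tool call to move; the robot and the scene stay as the last step left them, time stands still between calls to the robot, and variables do not carry over. Pictures are saved under pics/ and viewed, and the job is handed in when it is done.

Besides the shell and the picture viewer there is one more tool, called after "Emit:" by a JSON object that holds its "api" and its "payload", one argument or row to a line. servo_tool: Moves the arm, as the interface text tells. Its arguments: {"type":"object","properties":{"rot":{"type":"array","items":{"type":"array","items":{"type":"number"}}},"dp":{"type":"array","items":{"type":"array","items":{"type":"number"}}},"gripper":{"type":"array","items":{"type":"number"}}},"required":["rot","dp","gripper"]}

```bash
ls; mkdir -p pics
python3 - <<'E'
from cell import *
import cv2
s=get_state()
for k in s: print(k,s[k])
for n in("scene","top"):
    c=capture(n); cv2.imwrite(f"pics/{n}0.png",c["color"]); print(n,c["camera_matrix"],c["R"],c["t"])
E
```

```text
pics
clock 0.0
q [-70.63188716  33.03067321   1.4225666   82.38802619  -0.86017243
  64.68604134  -3.23771109]
joint_vel [-0.00233779  0.05109215 -0.01241571  0.06665698 -0.03861847 -0.02364422
 -0.0167483 ]
effort [ 7.03036631e-05 -7.65761447e+01  2.25033805e+00 -2.85994077e+01
  1.52695557e-02  1.21488029e-02 -1.75357020e-06]
position [0.27615004 0.61537826 0.20885583]
eef_rot [1.79996277e+02 9.41175819e-02 6.58323607e+01]
contact_force [0.41412614 0.60892217 0.02928012]
torque [0.05802935 0.03179151 0.00062968]
grip_width 0.08522615651299621
scene [[455.9014779    0.         319.61537196]
 [  0.         455.9014779  197.98680605]
 [  0.           0.           1.        ]] [[ 0.72343911 -0.69031803  0.00984226]
 [-0.39379878 -0.42431865 -0.81539941]
 [ 0.56706117  0.58601596 -0.57881511]] [-0.50377907  0.1935938   0.7157407 ]
top [[490.12445417   0.         317.09220528]
 [  0.         490.12445417 209.08746594]
 [  0.           0.           1.        ]] [[ 1.70425324e-02 -9.99853494e-01  1.59436482e-03]
 [-9.89513622e-01 -1.70949932e-02 -1.43424380e-01]
 [ 1.43430623e-01  8.66668935e-04 -9.89659995e-01]] [-0.19703519  0.5242443   0.99110325]
```

View pics/scene0.png

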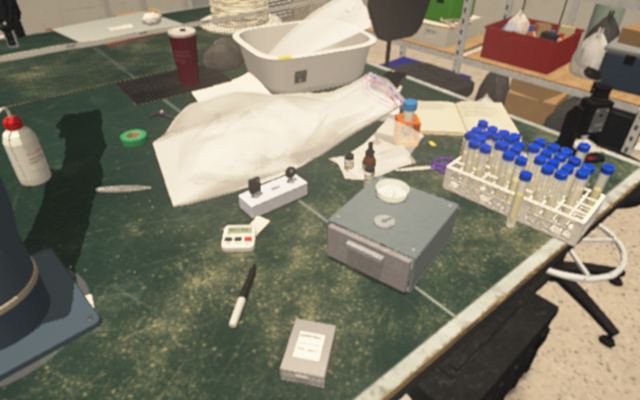

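View pics/top0.png

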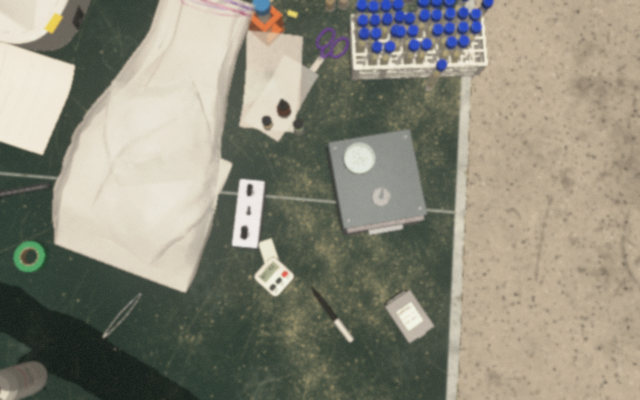

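The scene view shows the stand near (272,195) and the unit near (393,235). In the top view the stand is near (248,213) and the lock at (381,197). Next I'll enlarge crops of both.

Run:
```python
import cv2,numpy as np
a=cv2.imread("pics/scene0.png");b=cv2.imread("pics/top0.png")
def crop(im,x,y,w,h,s,n):
    cv2.imwrite(n,cv2.resize(im[y:y+h,x:x+w],None,fx=s,fy=s,interpolation=cv2.INTER_CUBIC))
crop(a,230,160,80,60,10,"pics/s_stand.png")
crop(b,208,170,80,85,7,"pics/t_stand.png")
crop(a,320,170,140,120,5,"pics/s_unit.png")
crop(b,320,120,115,120,5,"pics/t_unit.png")
crop(b,360,177,40,40,14,"pics/t_lock.png")
crop(a,365,205,40,30,16,"pics/s_lock.png")
```

```text
(no output)
```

View pics/s_stand.png

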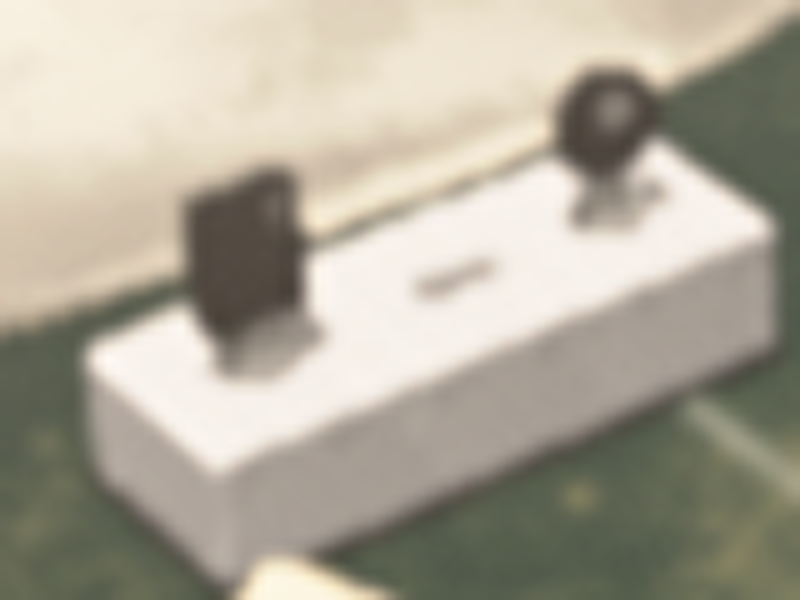

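View pics/t_stand.png

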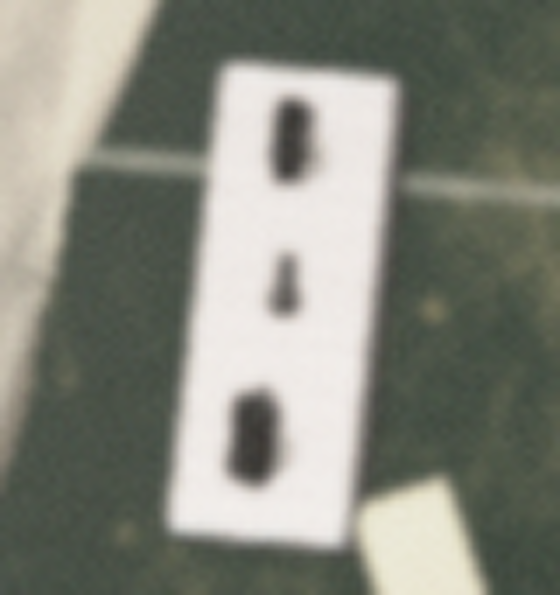

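View pics/s_unit.png

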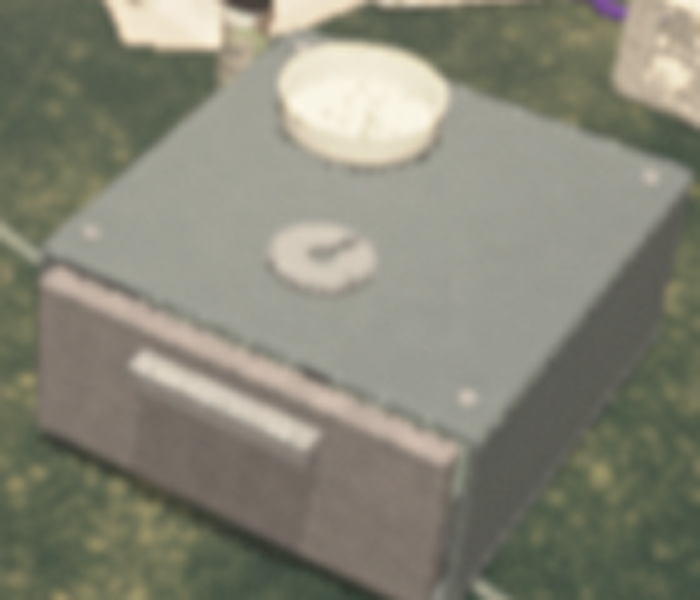

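View pics/t_unit.png

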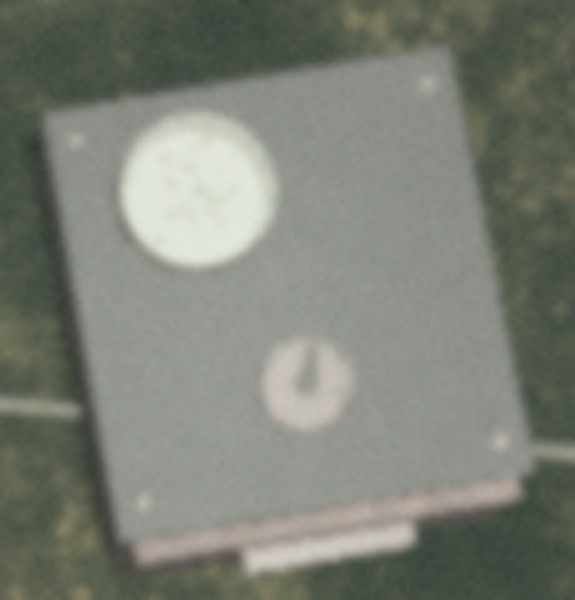

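View pics/t_lock.png

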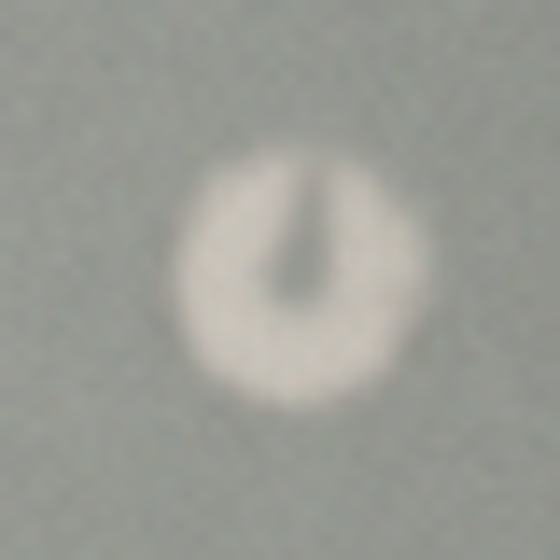

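View pics/s_lock.png

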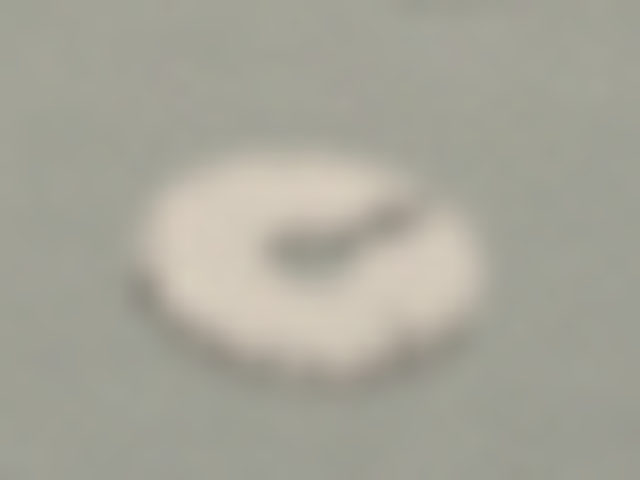

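The square key is at the stand's -x end (lower left in the scene view, bottom in the top view). The slots point toward the round key. The lock slot tip is near crop (315,165), with the disc centre near (303,275). Next I'll fit the poses from both views.

```bash
cat > h.py <<'E'
import numpy as np,cv2
from scipy.optimize import least_squares
K={"s":np.array([[455.9014779,0,319.61537196],[0,455.9014779,197.98680605],[0,0,1]]),
"t":np.array([[490.12445417,0,317.09220528],[0,490.12445417,209.08746594],[0,0,1]])}
R={"s":np.array([[0.72343911,-0.69031803,0.00984226],[-0.39379878,-0.42431865,-0.81539941],[0.56706117,0.58601596,-0.57881511]]),
"t":np.array([[1.70425324e-02,-9.99853494e-01,1.59436482e-03],[-9.89513622e-01,-1.70949932e-02,-1.43424380e-01],[1.43430623e-01,8.66668935e-04,-9.89659995e-01]])}
T={"s":np.array([-0.50377907,0.1935938,0.7157407]),"t":np.array([-0.19703519,0.5242443,0.99110325])}
def proj(c,X):
    X=np.atleast_2d(X); p=(X@R[c].T+T[c])@K[c].T
    return p[:,:2]/p[:,2:]
def uncrop(x0,y0,s,pts): return np.array([x0,y0])+(np.array(pts,float)+.5)/s-.5
def onplane(c,px,z):
    px=np.atleast_2d(px); out=[]
    C=-R[c].T@T[c]
    for p in px:
        d=R[c].T@np.linalg.inv(K[c])@np.array([*p,1]); out.append(C+d*(z-C[2])/d[2])
    return np.array(out)
def tri(ps,pt):
    f=lambda X:np.r_[(proj("s",X)[0]-ps),(proj("t",X)[0]-pt)]
    r=least_squares(f,[.6,.1,.05]); return r.x,r.fun
E
python3 - <<'E'
from h import *
# stand
L=np.array([[-.07,.026],[-.07,-.026],[.07,.026],[.07,-.026]])
ts=uncrop(208,170,7,[(167,533),(349,547),(221,62),(399,75)])
ss=uncrop(230,160,10,[(88,360),(215,475),(655,140),(775,230)])
for a,b in zip(ss,ts): x,f=tri(a,b);print("corner",x.round(4),f.round(2))
def pts(p,L,z): 
    c,s=np.cos(p[2]),np.sin(p[2]); 
    return np.c_[L@np.array([[c,s],[-s,c]])+p[:2],np.full(len(L),z)]
f=lambda p:np.r_[(proj("t",pts(p,L,p[3]))-ts).ravel(),(proj("s",pts(p,L,p[3]))-ss).ravel()]
r=least_squares(f,[.55,.2,0,.034]);print("stand",r.x.round(4),np.degrees(r.x[2]).round(2),r.fun.round(2))
for n,cx in(("t",-.045),):
  print("sockets",pts(r.x,np.array([[-.045,0],[0,0],[.045,0]]),r.x[3]).round(4))
# lock
pt=uncrop(360,177,14,[(303,277)])[0];ps=uncrop(365,205,16,[(317,258)])[0]
x,f=tri(ps,pt);print("lock",x.round(4),f.round(2), onplane("t",pt,.088).round(4),onplane("s",ps,.088).round(4))
a=onplane("t",uncrop(360,177,14,[(300,277),(315,168)]),.088);d=a[1]-a[0];print("slot t",np.degrees(np.arctan2(d[1],d[0])),np.linalg.norm(d))
a=onplane("s",uncrop(365,205,16,[(310,250),(412,205)]),.088);d=a[1]-a[0];print("slot s",np.degrees(np.arctan2(d[1],d[0])),np.linalg.norm(d))
D=onplane("t",uncrop(320,120,5,[(122,545),(45,113),(450,48),(530,468)]),.085);print(D.round(4))
d=D[1]-D[0];print(np.degrees(np.arctan2(d[1],d[0])),np.linalg.norm(d));d=D[2]-D[3];print(np.degrees(np.arctan2(d[1],d[0])),np.linalg.norm(d))
# key head top
E
```

```text
corner [ 0.4496 -0.0115  0.0323] [-0.88  0.06  0.5  -0.73]
corner [ 0.4446 -0.0651  0.0344] [ 0.01 -0.   -0.    0.01]
corner [ 0.5945 -0.0219  0.0286] [-1.38  0.14  0.83 -1.03]
corner [ 0.5877 -0.0749  0.0336] [ 0.27 -0.03 -0.17  0.21]
stand [ 0.5187 -0.0437 -0.0832  0.0328] -4.77 [ 0.71 -1.47 -0.55 -0.97  1.21  0.38  0.05  0.93 -0.17 -0.33  0.5  -0.1
 -2.28 -0.53 -0.07  0.6 ]
sockets [[ 0.4738 -0.0399  0.0328]
 [ 0.5187 -0.0437  0.0328]
 [ 0.5635 -0.0474  0.0328]]
lock [ 0.5484 -0.3161  0.0889] [-0.09  0.01  0.08 -0.08] [[ 0.5484 -0.316   0.088 ]] [[ 0.5494 -0.3155  0.088 ]]
slot t -7.800357302397956 0.016053608402099732
slot s -9.82601078322704 0.014592135324565157
[[ 0.4824 -0.2423  0.085 ]
 [ 0.6592 -0.2092  0.085 ]
 [ 0.6896 -0.375   0.085 ]
 [ 0.5162 -0.4053  0.085 ]]
10.600145197581323 0.17986681180239253
9.90163895579313 0.1760536618295918
```

```bash
cat >> h.py <<'E'
def box(p,hx,hy,z0,z1):
    c,s=np.cos(p[2]),np.sin(p[2]);o=[]
    for z in(z0,z1):
        for a,b in((-1,-1),(1,-1),(1,1),(-1,1)):
            o.append([p[0]+c*a*hx-s*b*hy,p[1]+s*a*hx+c*b*hy,z])
    return np.array(o)
def draw(im,c,X,x0,y0,s,col):
    p=((proj(c,X)-[x0,y0]+.5)*s-.5)
    for i in range(4):
        for a,b in((i,(i+1)%4),(4+i,4+(i+1)%4),(i,i+4)):
            cv2.line(im,tuple(int(v*16) for v in p[a]),tuple(int(v*16) for v in p[b]),col,1,cv2.LINE_AA,4)
def crop(im,x,y,w,h,s): return cv2.resize(im[y:y+h,x:x+w],None,fx=s,fy=s,interpolation=cv2.INTER_CUBIC)
def circ(p,r,z,n=40):
    t=np.linspace(0,2*np.pi,n); return np.c_[p[0]+r*np.cos(t),p[1]+r*np.sin(t),np.full(n,z)]
def poly(im,c,X,x0,y0,s,col,closed=True):
    p=((proj(c,X)-[x0,y0]+.5)*s-.5); cv2.polylines(im,[np.round(p*16).astype(int)],closed,col,1,cv2.LINE_AA,4)
E
cat > ov.py <<'E'
from h import *
import sys
st=[.5187,-.0437,-.0832] if len(sys.argv)<2 else eval(sys.argv[1])
a=cv2.imread("pics/scene0.png");b=cv2.imread("pics/top0.png")
A=crop(a,230,160,80,60,10);draw(A,"s",box(st,.07,.026,0,.034),230,160,10,(0,0,255))
B=crop(b,208,170,80,85,7);draw(B,"t",box(st,.07,.026,0,.034),208,170,7,(0,0,255))
c,s=np.cos(st[2]),np.sin(st[2])
for d in(-.045,0,.045):
    q=[st[0]+c*d,st[1]+s*d]
    h=np.linspace(.36,2*np.pi-.36,30)
    l=np.c_[.0055*np.cos(h),.0055*np.sin(h)];l=np.r_[[[.015,-.0036],[.015,.0036]],l][:,:2]
    l=np.r_[l[1:],l[:1]]
    P=np.c_[q[0]+c*l[:,0]-s*l[:,1],q[1]+s*l[:,0]+c*l[:,1],np.full(len(l),.034)]
    poly(A,"s",P,230,160,10,(0,200,0));poly(B,"t",P,208,170,7,(0,200,0))
# key at socket0: head box
k=[st[0]-.045*c,st[1]-.045*s,st[2]]
X=box(k,.013,.005,.044,.078);draw(A,"s",X,230,160,10,(255,0,0));draw(B,"t",X,208,170,7,(255,0,0))
cv2.imwrite("pics/ov_s.png",A);cv2.imwrite("pics/ov_t.png",B)
E
python3 ov.py
```

```text
(no output)
```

View pics/ov_s.png

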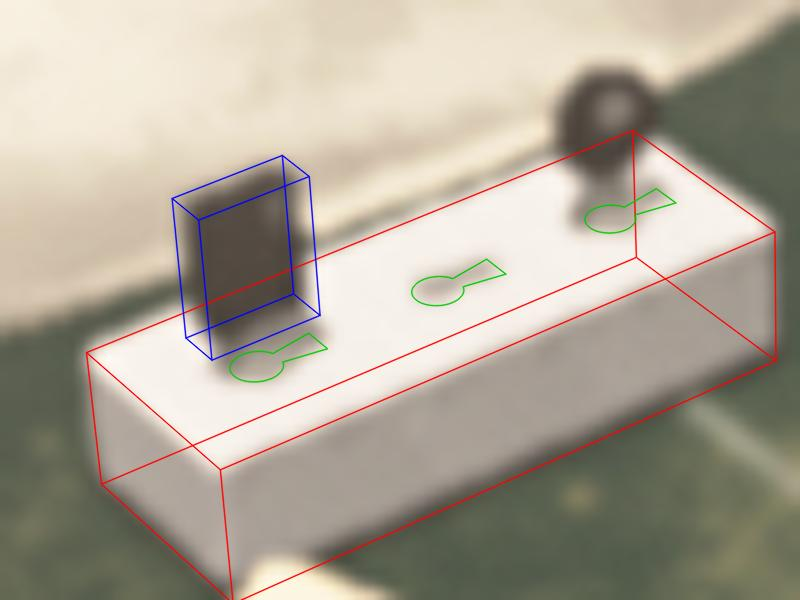

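View pics/ov_t.png

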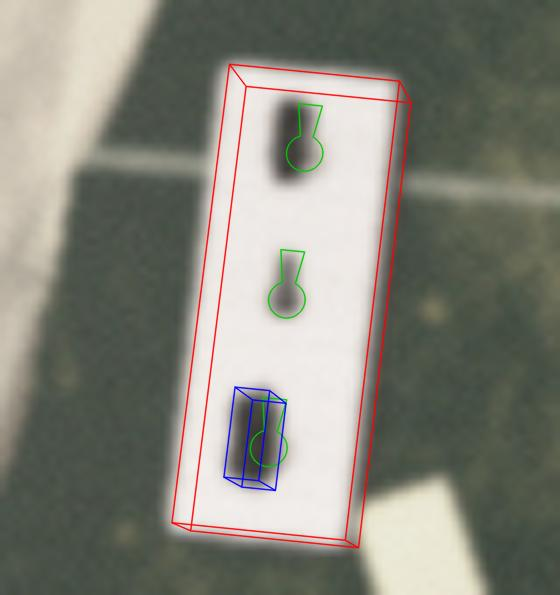

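```bash
python3 ov.py "[.5177,-.0430,-.068]"
```

```text
(no output)
```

View pics/ov_s.png

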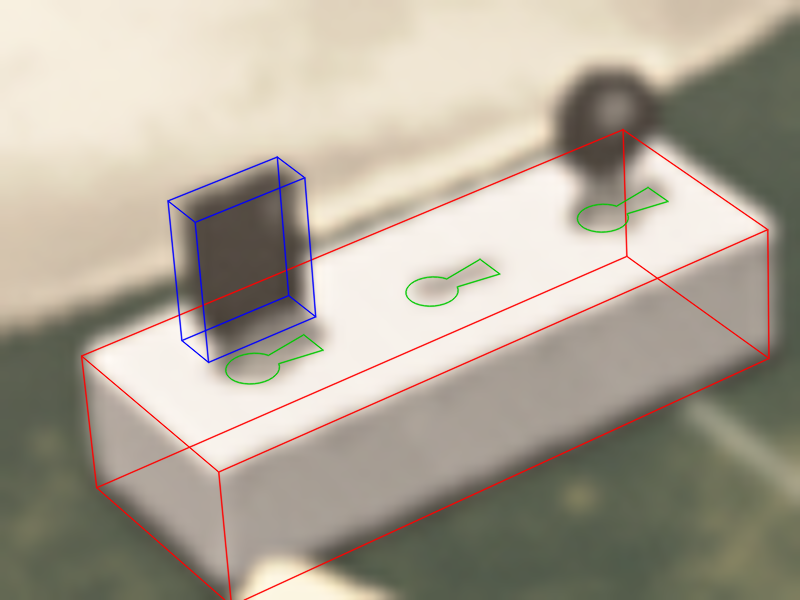

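View pics/ov_t.png

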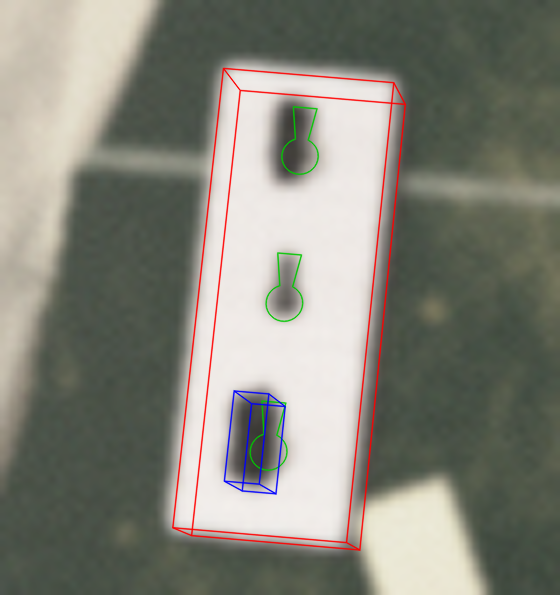

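Emit:
{"api": "servo_tool", "payload": {
  "rot": [
    [0,0,0],
    [0,0,0],
    [0,0,0],
    [0,0,0],
    [0,0,0],
    [0,0,0],
    [0,0,0],
    [0,0,0],
    [0,0,0],
    [0,0,0],
    [0,0,0],
    [0,0,0]
  ],
  "dp": [
    [-20,17,0],
    [-37,32,0],
    [-37,32,0],
    [-37,32,0],
    [-37,32,0],
    [-37,32,0],
    [-37,32,0],
    [-37,32,0],
    [-37,32,0],
    [-37,32,0],
    [-37,32,0],
    [-37,32,0]
  ],
  "gripper": [0.4,0.4,0.4,0.4,0.4,0.4,0.4,0.4,0.4,0.4,0.4,0.4]
}}

```text
clock: 1.3
position: [0.4382, 0.0733, 0.2098]
eef_rot: [180.0, -0.0, 65.8]
contact_force: [2.0, -0.1, -1.0]
grip_width: 0.0511
```

Emit:
{"api": "servo_tool", "payload": {
  "rot": [
    [0,0,0],
    [0,0,0],
    [0,0,0],
    [0,0,-6.7],
    [0,0,-6.7],
    [0,0,-6.8],
    [0,0,0],
    [0,0,0]
  ],
  "dp": [
    [-29.4,26.3,0],
    [-29.4,26.3,0],
    [-29.4,26.3,0],
    [0,0,30],
    [0,0,35],
    [0,0,30],
    [0,0,15],
    [0,0,0]
  ],
  "gripper": [0.4,0.4,0.4,0.4,0.4,0.4,0.4,0.4]
}}

```text
clock: 2.1
position: [0.4724, -0.0376, 0.0978]
eef_rot: [-179.7, 0.0, 86.0]
contact_force: [0.1, 0.6, -0.4]
grip_width: 0.0513
```

Run:
```python
from cell import *
from h import *
s=get_state();print(s["position"],s["eef_rot"],s["grip_width"],s["contact_force"],s["clock"])
for n,x,y,w,h,k in(("scene",215,130,110,90,7),("top",200,165,100,100,6)):
    c=capture(n)["color"];cv2.imwrite(f"pics/{n}1.png",c);cv2.imwrite(f"pics/{n}1c.png",crop(c,x,y,w,h,k))
```

```text
[ 0.47243556 -0.0376424   0.09777398] [-1.79747082e+02  1.84320697e-02  8.60090721e+01] 0.05126116130728591 [ 0.14239324  0.55963737 -0.41241138] 2.1
```

View pics/scene1c.png

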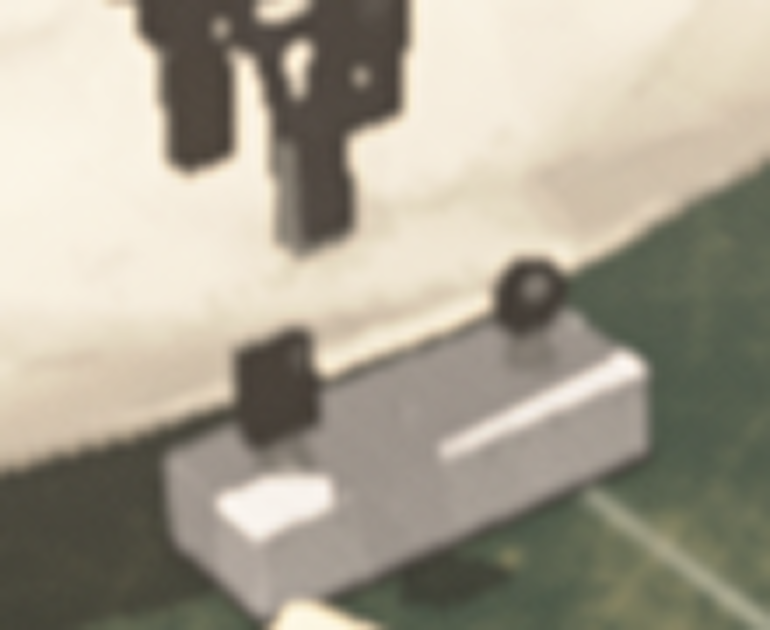

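View pics/top1c.png

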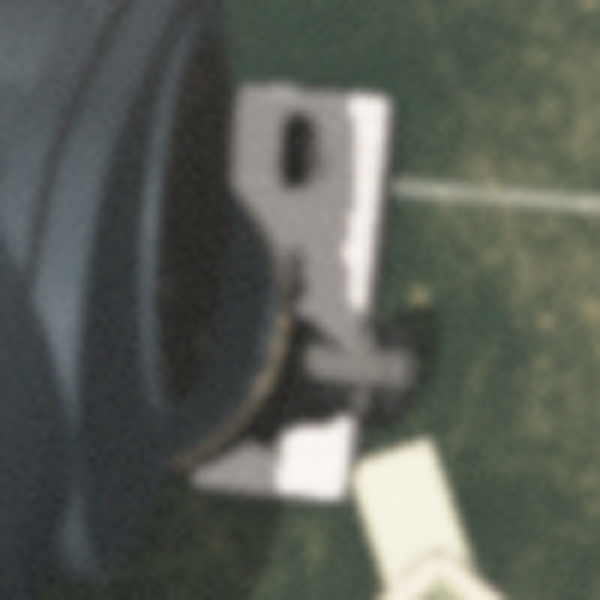

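Run:
```python
from cell import get_state
from h import *
p=np.array(get_state()["position"]);print(p)
c=get_state()["clock"];print(c)
y=np.radians(86);jx=np.array([np.cos(y),np.sin(y),0])
for dz in(.008,.003,-.002):
  for w in(.0256,.04):
    for s in(1,-1):
      print(dz,w,s,((proj("s",p+jx*w*s-[0,0,dz])[0]-[215,130]+.5)*7-.5).round())
```

```text
[ 0.47407485 -0.03767915  0.09989942]
2.2
0.008 0.0256 1 [217. 260.]
0.008 0.0256 -1 [315. 334.]
0.008 0.04 1 [191. 240.]
0.008 0.04 -1 [344. 356.]
0.003 0.0256 1 [216. 245.]
0.003 0.0256 -1 [314. 319.]
0.003 0.04 1 [189. 225.]
0.003 0.04 -1 [343. 341.]
-0.002 0.0256 1 [214. 230.]
-0.002 0.0256 -1 [313. 304.]
-0.002 0.04 1 [188. 210.]
-0.002 0.04 -1 [342. 326.]
```

Run:
```python
from cell import *
from h import *
c=capture("scene");im=c["color"];print(np.abs(c["R"]-R["s"]).max(),c["t"])
s=get_state();p=s["position"];print(p,s["q"])
cv2.imwrite("pics/s2.png",crop(im,130,0,250,220,3))
im=capture("top")["color"];cv2.imwrite("pics/t2.png",im)
print((proj("s",p)-[130,0])*3,proj("t",p))
```

```text
4.406513709476201e-09 [-0.50377907  0.1935938   0.7157407 ]
[ 0.47452486 -0.03761242  0.10041046] [ -5.65291749  24.82348135   6.33109383 119.76439575  -4.55498636
  35.58354824  89.80969072]
[[366.96097974 504.47715446]] [[239.88794795 229.99301415]]
```

View pics/s2.png

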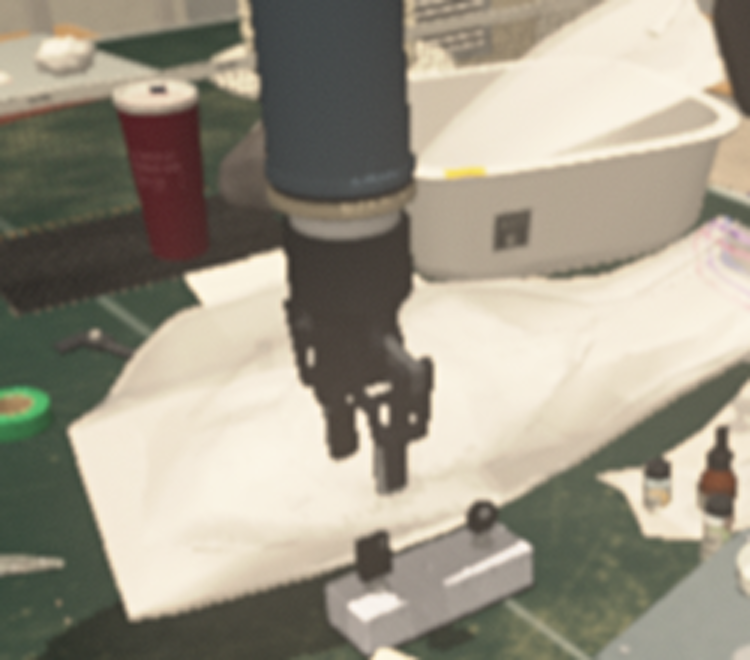

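View pics/t2.png

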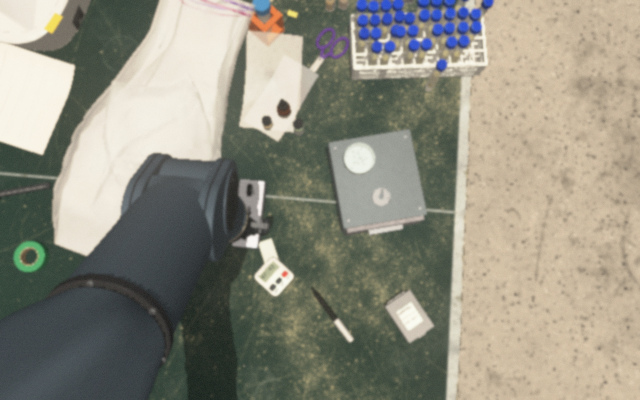

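Emit:
{"api": "servo_tool", "payload": {
  "rot": [
    [0,0,0],
    [0,0,0],
    [0,0,0]
  ],
  "dp": [
    [1,0,10],
    [1,0,10],
    [0,0,0]
  ],
  "gripper": [0.65,0.65,0.65]
}}

```text
clock: 2.6
position: [0.4735, -0.0352, 0.0785]
eef_rot: [-179.9, 0.0, 86.1]
contact_force: [0.2, -1.4, 0.9]
grip_width: 0.0301
```

Run:
```python
from cell import *
from h import *
s=get_state();p=s["position"];print(p,s["eef_rot"],s["grip_width"],s["contact_force"])
im=capture("scene")["color"]
A=crop(im,215,110,110,100,7)
q=((proj("s",p)[0]-[215,110]+.5)*7-.5).astype(int);cv2.circle(A,tuple(int(v) for v in q),4,(0,0,255),-1)
q=((proj("s",p-[0,0,.008])[0]-[215,110]+.5)*7-.5).astype(int);cv2.circle(A,tuple(int(v) for v in q),4,(0,255,0),-1)
cv2.imwrite("pics/s3.png",A)
im=capture("top")["color"];cv2.imwrite("pics/t3.png",crop(im,210,190,70,60,10))
```

```text
[ 0.47346787 -0.03521323  0.07853331] [-1.79899185e+02  3.42459872e-03  8.60608300e+01] 0.030086370315090535 [ 0.20876287 -1.4291697   0.89886788]
```

View pics/s3.png

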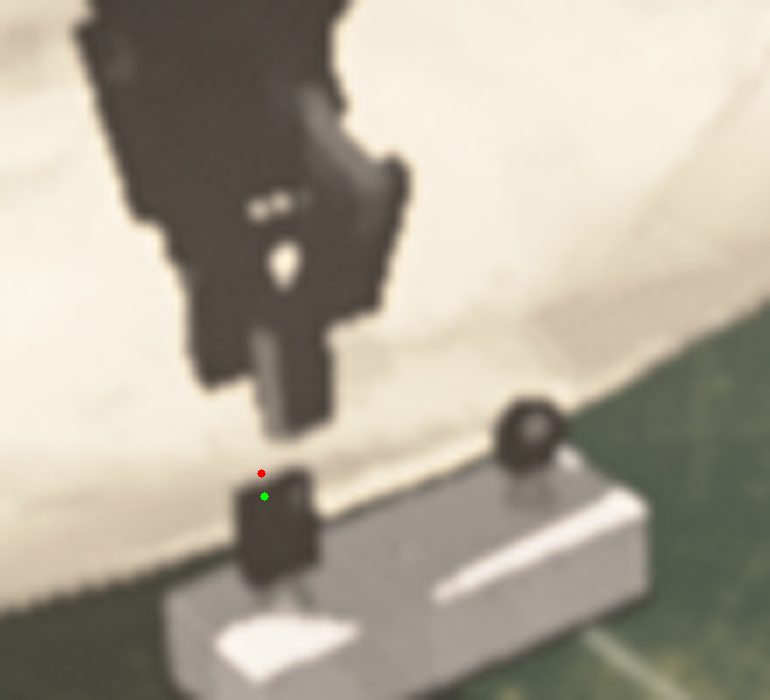

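View pics/t3.png

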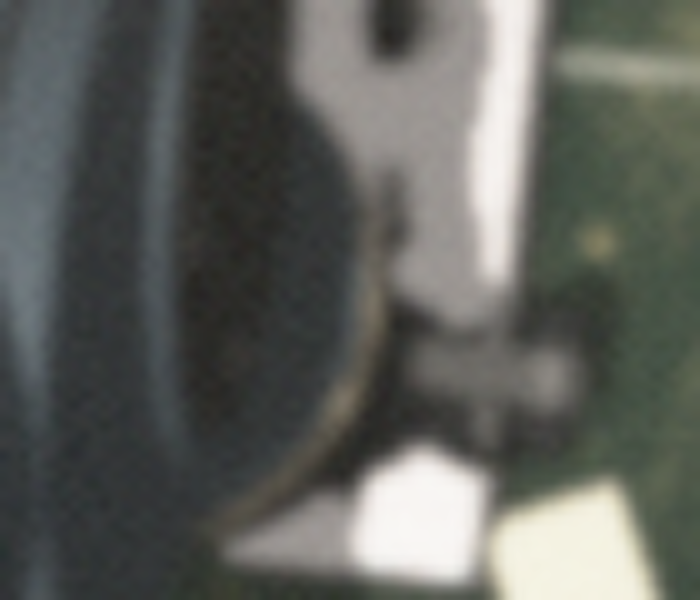

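Run:
```python
from h import *
for z in(.1,.13,.16): print(onplane("t",[[266,227],[250,227]],z).round(4).tolist())
for s in([(395,165)],[(400,190)],[(380,300)]):
    print(tri(uncrop(215,110,7,s)[0],uncrop(210,190,10,[(575,375)])[0]))
for c in"st":print(-R[c].T@T[c])
```

```text
[[0.4813, -0.0885, 0.1], [0.4808, -0.0571, 0.1]]
[[0.4782, -0.0916, 0.13], [0.4776, -0.0613, 0.13]]
[[0.475, -0.0948, 0.16], [0.4745, -0.0654, 0.16]]
(array([ 0.47268621, -0.10279797,  0.20291322]), array([-1.64057872,  0.15085566,  0.98787849, -1.29967835]))
(array([ 0.47380342, -0.10221757,  0.19518414]), array([-1.83130137,  0.16862225,  1.10565907, -1.45387451]))
(array([ 0.47435914, -0.0964999 ,  0.16094337]), array([ 0.30508849, -0.02767205, -0.18536117,  0.24514273]))
[ 0.03482173 -0.68505779  0.57709613]
[ 0.3799503  -0.18890333  1.0563588 ]
```

Emit:
{"api": "servo_tool", "payload": {
  "rot": [
    [0,0,0],
    [0,0,0],
    [0,0,0]
  ],
  "dp": [
    [-1,0,8],
    [-1,0,6],
    [0,0,0]
  ],
  "gripper": [0.65,0.65,0.65]
}}

```text
clock: 3.0
position: [0.4735, -0.0378, 0.0648]
eef_rot: [-179.9, 0.0, 86.0]
contact_force: [-0.1, -0.0, -0.9]
grip_width: 0.0298
```

```bash
cat > look.py <<'E'
from cell import *
from h import *
import sys
x,y,w,hh,k=map(int,sys.argv[2:7])
s=get_state();p=s["position"];print(s["clock"],p,s["eef_rot"],s["grip_width"],s["contact_force"],s["torque"])
im=capture(sys.argv[7] if len(sys.argv)>7 else "scene")["color"]
cv2.imwrite(f"pics/{sys.argv[1]}.png",crop(im,x,y,w,hh,k))
E
python3 look.py s4 215 110 110 100 7
```

```text
3.0 [ 0.47347461 -0.03779022  0.06482118] [-1.79916406e+02  1.16136509e-02  8.60146252e+01] 0.029751099472451394 [-1.20445986e-01 -3.78751897e-04 -8.89537194e-01] [-0.10917038  0.04647189  0.01455314]
```

View pics/s4.png

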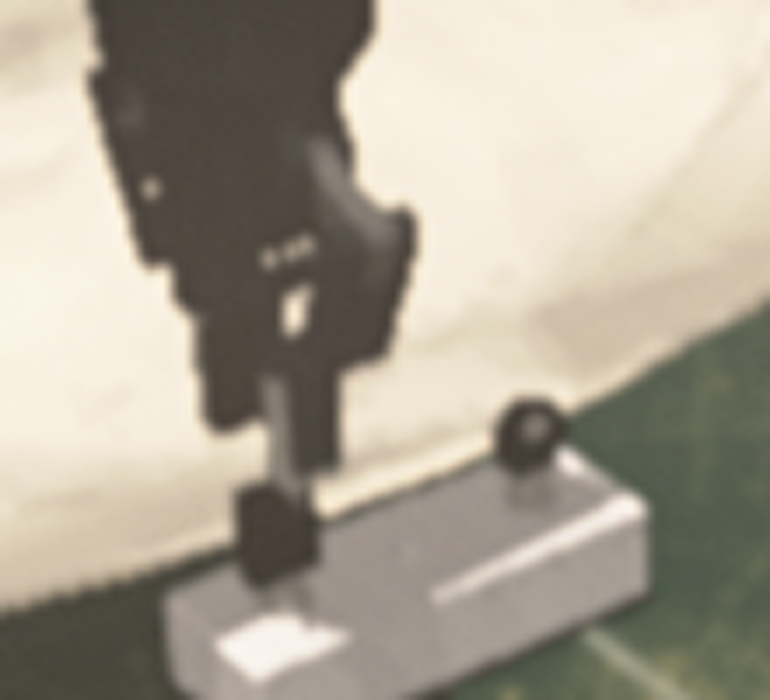

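Run:
```python
from h import *
for z in np.arange(.05,.1,.006):
    print(z.round(3),[((proj("s",[.4735+dx,-.0378+y,z])[0]-[215,110]+.5)*7-.5).round().tolist() for dx,y in((-.011,-.015),(-.011,-.027),(.011,-.027),(-.011,.015),(-.011,.027))])
```

```text
0.05 [[276.0, 595.0], [301.0, 613.0], [362.0, 583.0], [214.0, 552.0], [189.0, 535.0]]
0.056 [[274.0, 578.0], [300.0, 595.0], [361.0, 566.0], [212.0, 535.0], [188.0, 518.0]]
0.062 [[273.0, 560.0], [298.0, 578.0], [360.0, 548.0], [210.0, 518.0], [186.0, 501.0]]
0.068 [[271.0, 543.0], [297.0, 560.0], [358.0, 531.0], [208.0, 501.0], [184.0, 484.0]]
0.074 [[269.0, 525.0], [295.0, 543.0], [357.0, 514.0], [207.0, 483.0], [182.0, 467.0]]
0.08 [[268.0, 508.0], [294.0, 525.0], [356.0, 496.0], [205.0, 466.0], [180.0, 449.0]]
0.086 [[266.0, 490.0], [292.0, 507.0], [355.0, 478.0], [203.0, 448.0], [178.0, 432.0]]
0.092 [[265.0, 472.0], [291.0, 489.0], [353.0, 460.0], [201.0, 430.0], [176.0, 414.0]]
0.098 [[263.0, 454.0], [289.0, 471.0], [352.0, 442.0], [199.0, 412.0], [175.0, 396.0]]
```

Emit:
{"api": "servo_tool", "payload": {
  "rot": [
    [0,0,0],
    [0,0,0],
    [0,0,0],
    [0,0,0]
  ],
  "dp": [
    [0,0,5],
    [0,0,5],
    [0,0,4],
    [0,0,0]
  ],
  "gripper": [0.65,0.65,0.65,0.65]
}}

```text
clock: 3.45
position: [0.4737, -0.0375, 0.0511]
eef_rot: [-179.9, 0.0, 86.0]
contact_force: [-0.1, 0.2, -0.5]
grip_width: 0.0301
```

```bash
python3 look.py s5 215 110 110 100 7
```

```text
3.45 [ 0.47367169 -0.03753976  0.05109435] [-1.79940963e+02  4.79315452e-03  8.60366579e+01] 0.030052061544543547 [-0.07984103  0.1633272  -0.48718639] [-0.01134531 -0.06756748  0.02434156]
```

View pics/s5.png

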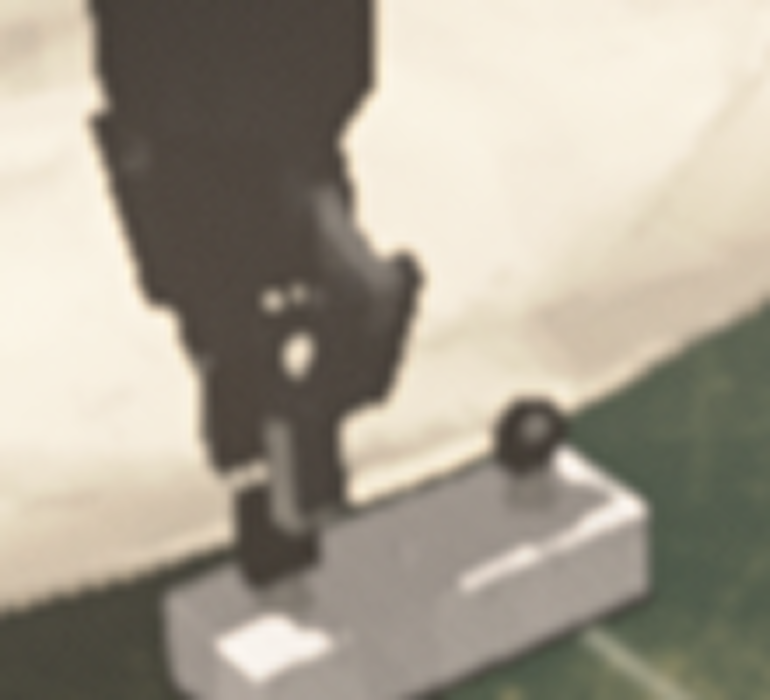

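Emit:
{"api": "servo_tool", "payload": {
  "rot": [
    [0,0,0],
    [0,0,0],
    [0,0,0],
    [0,0,0]
  ],
  "dp": [
    [-1,0,2],
    [0,0,1],
    [0,0,0],
    [0,0,0]
  ],
  "gripper": [0.7,0.75,0.8,0.8]
}}

```text
clock: 3.9
position: [0.474, -0.0386, 0.0487]
eef_rot: [180.0, 0.0, 86.0]
contact_force: [-0.4, 0.5, 0.6]
grip_width: 0.0175
```

```bash
python3 look.py s6 215 110 110 100 7
```

```text
3.9 [ 0.47401938 -0.03860381  0.04874692] [1.79995120e+02 1.00360675e-03 8.60290336e+01] 0.017459782836450628 [-0.39349623  0.47832007  0.61698572] [-0.00847854  0.02320395 -0.02359387]
```

View pics/s6.png

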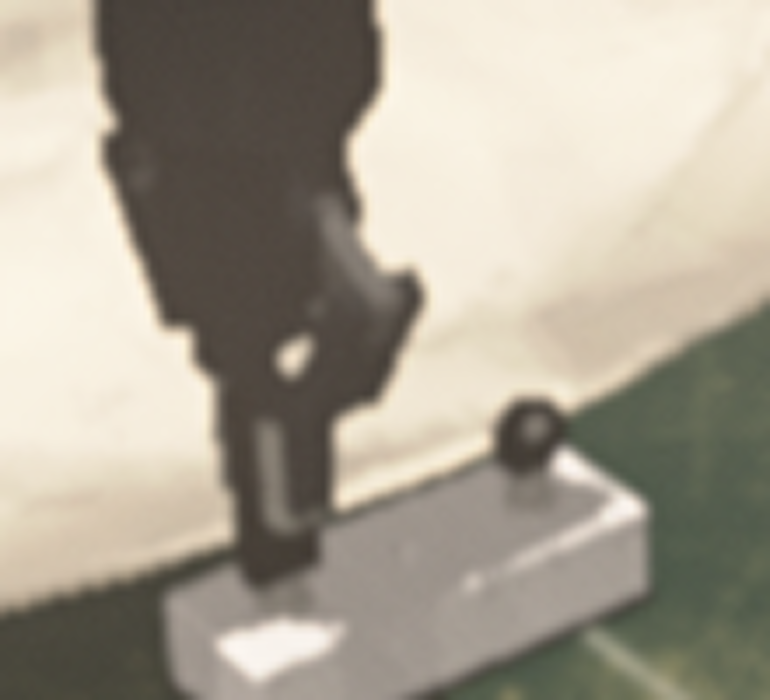

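Emit:
{"api": "servo_tool", "payload": {
  "rot": [
    [0,0,0],
    [0,0,0]
  ],
  "dp": [
    [0,0,2],
    [0,0,0]
  ],
  "gripper": [0.75,0.75]
}}

```text
clock: 4.15
position: [0.4739, -0.0385, 0.0465]
eef_rot: [-180.0, 0.0, 86.0]
contact_force: [-0.2, -0.2, -0.5]
grip_width: 0.0216
```

Emit:
{"api": "servo_tool", "payload": {
  "rot": [
    [0,0,0],
    [0,0,0]
  ],
  "dp": [
    [0,0,1],
    [0,0,0]
  ],
  "gripper": [0.75,0.75]
}}

```text
clock: 4.35
position: [0.4739, -0.0386, 0.0456]
eef_rot: [-180.0, 0.0, 86.0]
contact_force: [0.2, 0.5, 0.3]
grip_width: 0.0214
```

Emit:
{"api": "servo_tool", "payload": {
  "rot": [
    [0,0,0],
    [0,0,0]
  ],
  "dp": [
    [0,0,1],
    [0,0,0]
  ],
  "gripper": [0.75,0.75]
}}

```text
clock: 4.55
position: [0.4739, -0.0386, 0.0446]
eef_rot: [-180.0, 0.0, 86.0]
contact_force: [0.1, 0.2, -0.1]
grip_width: 0.0214
```

Emit:
{"api": "servo_tool", "payload": {
  "rot": [
    [0,0,0],
    [0,0,0]
  ],
  "dp": [
    [0,0,2],
    [0,0,0]
  ],
  "gripper": [0.75,0.75]
}}

```text
clock: 4.75
position: [0.4739, -0.0385, 0.0425]
eef_rot: [-180.0, 0.0, 86.0]
contact_force: [-0.1, 0.4, -0.1]
grip_width: 0.0211
```

Emit:
{"api": "servo_tool", "payload": {
  "rot": [
    [0,0,0],
    [0,0,0]
  ],
  "dp": [
    [0,0,1],
    [0,0,0]
  ],
  "gripper": [0.75,0.75]
}}

```text
clock: 4.95
position: [0.4739, -0.0386, 0.0416]
eef_rot: [-180.0, 0.0, 86.0]
contact_force: [0.5, -0.1, 1.0]
grip_width: 0.0212
```

Emit:
{"api": "servo_tool", "payload": {
  "rot": [
    [0,0,0],
    [0,0,0]
  ],
  "dp": [
    [0,0,1],
    [0,0,0]
  ],
  "gripper": [0.75,0.75]
}}

```text
clock: 5.15
position: [0.4739, -0.0386, 0.0406]
eef_rot: [-180.0, 0.0, 86.0]
contact_force: [0.7, 0.3, 0.3]
grip_width: 0.0216
```

```bash
python3 look.py s7 215 110 110 100 7
```

```text
5.15 [ 0.47394266 -0.03855776  0.04060492] [-1.79993176e+02  6.93278980e-04  8.60318357e+01] 0.021595569800627126 [0.7457191  0.30388255 0.26015697] [-0.09310444  0.03488967 -0.00492434]
```

View pics/s7.png

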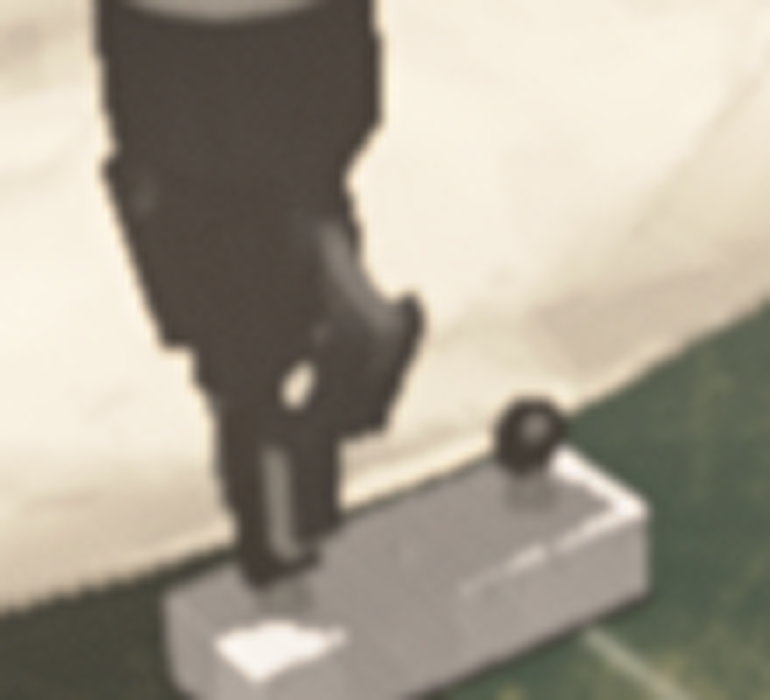

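Emit:
{"api": "servo_tool", "payload": {
  "rot": [
    [0,0,0],
    [0,0,0]
  ],
  "dp": [
    [0,0,1],
    [0,0,0]
  ],
  "gripper": [0.75,0.75]
}}

```text
clock: 5.4
position: [0.4739, -0.0386, 0.0396]
eef_rot: [-180.0, 0.0, 86.0]
contact_force: [0.8, -0.2, 0.4]
grip_width: 0.0213
```

Emit:
{"api": "servo_tool", "payload": {
  "rot": [
    [0,0,0],
    [0,0,0]
  ],
  "dp": [
    [0,0,1],
    [0,0,0]
  ],
  "gripper": [0.75,0.75]
}}

```text
clock: 5.6
position: [0.4739, -0.0386, 0.0386]
eef_rot: [-180.0, 0.0, 86.0]
contact_force: [0.1, 0.3, -0.0]
grip_width: 0.0213
```

Emit:
{"api": "servo_tool", "payload": {
  "rot": [
    [0,0,0],
    [0,0,0]
  ],
  "dp": [
    [0,0,1],
    [0,0,0]
  ],
  "gripper": [0.75,0.75]
}}

```text
clock: 5.8
position: [0.4739, -0.0386, 0.0376]
eef_rot: [-180.0, 0.0, 86.0]
contact_force: [0.8, 0.1, -0.4]
grip_width: 0.0213
```

Emit:
{"api": "servo_tool", "payload": {
  "rot": [
    [0,0,0],
    [0,0,0]
  ],
  "dp": [
    [0,0,1],
    [0,0,0]
  ],
  "gripper": [0.75,0.75]
}}

```text
clock: 6.0
position: [0.4739, -0.0386, 0.0366]
eef_rot: [-180.0, 0.0, 86.0]
contact_force: [0.4, -0.2, -1.1]
grip_width: 0.021
```

Emit:
{"api": "servo_tool", "payload": {
  "rot": [
    [0,0,0],
    [0,0,0],
    [0,0,0],
    [0,0,0]
  ],
  "dp": [
    [0,0,0],
    [0,0,0],
    [0,0,0],
    [0,0,0]
  ],
  "gripper": [0.8,0.83,0.86,0.9]
}}

```text
clock: 6.4
position: [0.474, -0.0386, 0.0367]
eef_rot: [-180.0, 0.0, 86.0]
contact_force: [-0.7, 0.0, -0.4]
grip_width: 0.0092
```

```bash
python3 look.py s8 215 110 110 100 7
```

```text
6.4 [ 0.47397971 -0.03856446  0.03672085] [-1.79999345e+02  2.11548607e-03  8.60369436e+01] 0.009239524100978346 [-0.67539647  0.00642986 -0.38814311] [-0.0081646  -0.0159956  -0.06779074]
```

View pics/s8.png

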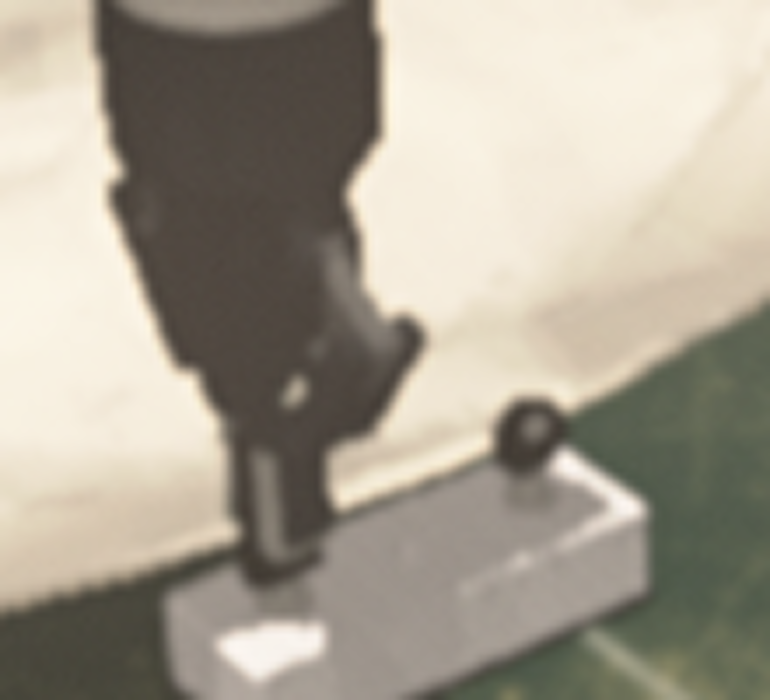

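Emit:
{"api": "servo_tool", "payload": {
  "rot": [
    [0,0,0],
    [0,0,0],
    [0,0,0]
  ],
  "dp": [
    [0,0,0],
    [0,0,0],
    [0,0,0]
  ],
  "gripper": [1,1,1]
}}

```text
clock: 6.75
position: [0.474, -0.0386, 0.0368]
eef_rot: [180.0, 0.0, 86.0]
contact_force: [-1.7, -0.1, 1.8]
grip_width: 0.0083
```

Emit:
{"api": "servo_tool", "payload": {
  "rot": [
    [0,0,0],
    [0,0,0],
    [0,0,0],
    [0,0,0]
  ],
  "dp": [
    [0,0,-2],
    [0,0,-3],
    [0,0,-4],
    [0,0,-4]
  ],
  "gripper": [1,1,1,1]
}}

```text
clock: 7.15
position: [0.474, -0.0386, 0.0501]
eef_rot: [180.0, 0.0, 86.0]
contact_force: [-0.4, -0.6, -1.3]
grip_width: 0.0083
```

```bash
python3 look.py s9 215 110 110 100 7
```

```text
7.15 [ 0.47402541 -0.03857142  0.05005412] [1.79997856e+02 1.10570761e-03 8.60321231e+01] 0.008345421706747293 [-0.38583434 -0.60181058 -1.32983051] [-0.05462487  0.02212901  0.01668344]
```

View pics/s9.png

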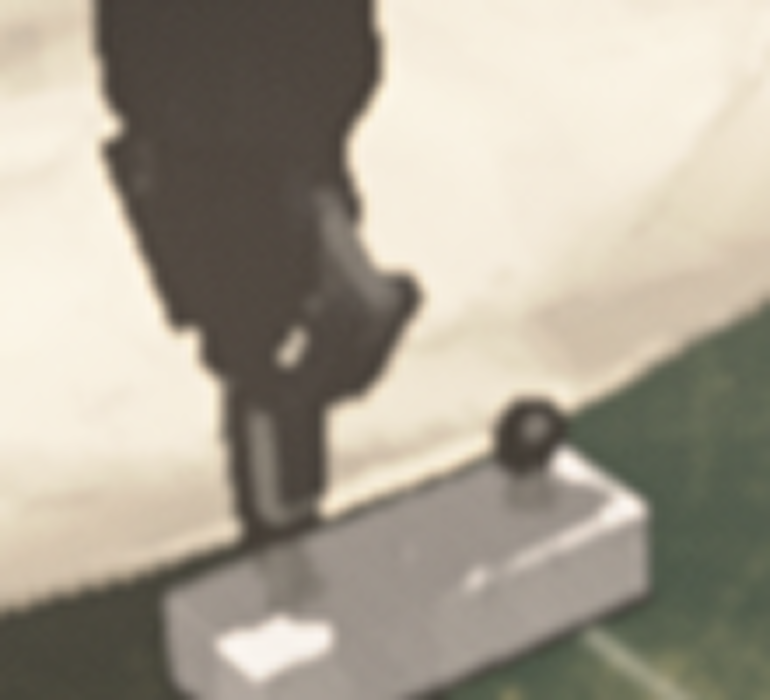

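Emit:
{"api": "servo_tool", "payload": {
  "rot": [
    [0,0,0],
    [0,0,0],
    [0,0,0],
    [0,0,1.6],
    [0,0,1.6],
    [0,0,1.6],
    [0,0,0],
    [0,0,0],
    [0,0,0],
    [0,0,0],
    [0,0,0],
    [0,0,0]
  ],
  "dp": [
    [0,0,-20],
    [0,0,-35],
    [0,0,-35],
    [0,0,-8],
    [0,0,0],
    [0,0,0],
    [-30,12,0],
    [-38,16,0],
    [-40,17,0],
    [-40,17,0],
    [-40,17,0],
    [-30,12,0]
  ],
  "gripper": [1,1,1,1,1,1,1,1,1,1,1,1]
}}

```text
clock: 8.4
position: [0.53, -0.2707, 0.1456]
eef_rot: [-179.8, 0.0, 81.1]
contact_force: [0.1, 0.5, -0.2]
grip_width: 0.0085
```

Emit:
{"api": "servo_tool", "payload": {
  "rot": [
    [0,0,0],
    [0,0,0]
  ],
  "dp": [
    [-30,8,0],
    [-10,4,0]
  ],
  "gripper": [1,1]
}}

```text
clock: 8.6
position: [0.5349, -0.3129, 0.1455]
eef_rot: [-179.8, 0.1, 81.0]
contact_force: [0.4, 0.2, -0.7]
grip_width: 0.0087
```

Emit:
{"api": "servo_tool", "payload": {
  "rot": [
    [0,0,0],
    [0,0,0]
  ],
  "dp": [
    [0,0,0],
    [0,0,0]
  ],
  "gripper": [1,1]
}}

```text
clock: 8.8
position: [0.5361, -0.3076, 0.1465]
eef_rot: [-179.9, -0.1, 81.3]
contact_force: [0.4, -0.6, -0.2]
grip_width: 0.0085
```

```bash
python3 look.py s10 330 150 110 90 7; python3 look.py t10 320 120 115 120 5 top
```

```text
8.8 [ 0.53610519 -0.30762539  0.14646321] [-1.79883999e+02 -8.73414234e-02  8.12530984e+01] 0.008482642693356886 [ 0.39877433 -0.63330422 -0.22863586] [ 0.06840209  0.01142343 -0.00067838]
8.85 [ 0.53635421 -0.30721901  0.14684774] [-1.79912920e+02 -8.41358670e-02  8.13099708e+01] 0.00861994108489672 [-0.39190636  0.63106622 -0.20059039] [-2.67545290e-02 -1.83365844e-05  7.42156571e-02]
```

View pics/s10.png

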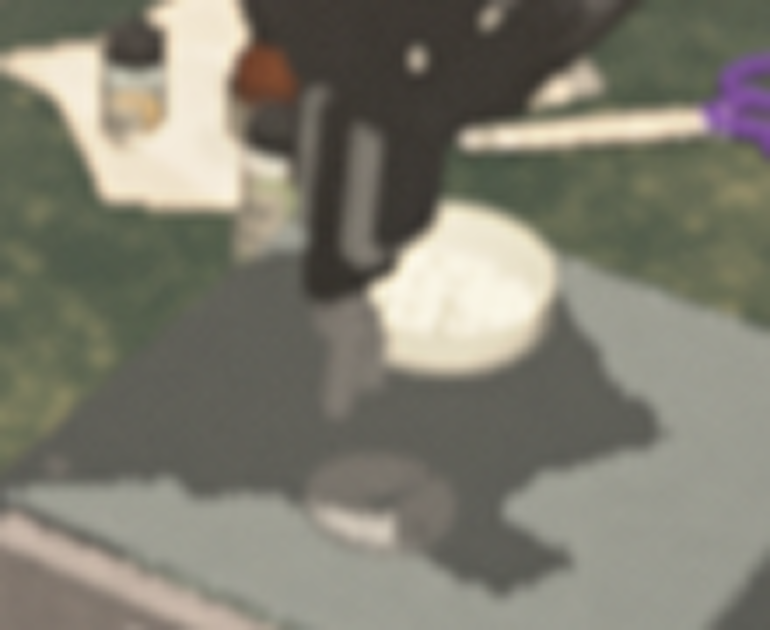

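View pics/t10.png

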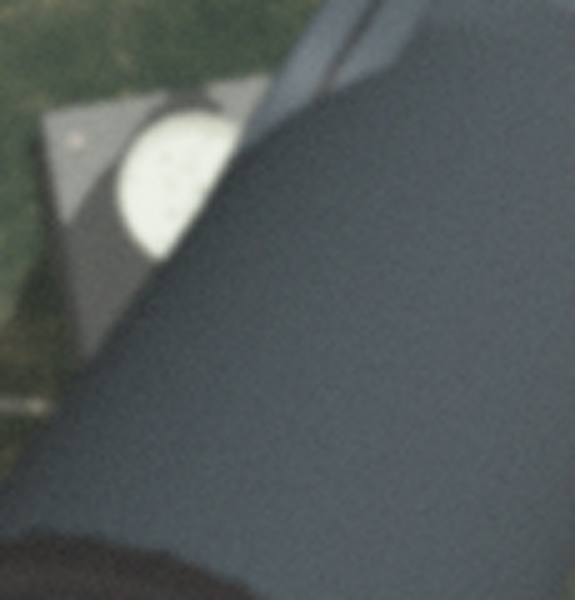

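```bash
cat > kov.py <<'E'
from h import *
import sys
# kov.py in out x0 y0 s [x,y,z,yaw]
def key(img,c,x0,y0,s,k):
    ca,sa=np.cos(k[3]),np.sin(k[3])
    def W(L): L=np.array(L,float); return np.c_[k[0]+ca*L[:,0]-sa*L[:,1],k[1]+sa*L[:,0]+ca*L[:,1],k[2]+L[:,2]]
    draw(img,c,box([k[0],k[1],k[3]],.013,.005,k[2]+.010,k[2]+.044),x0,y0,s,(255,0,0))
    poly(img,c,circ(k,.0085,k[2]),x0,y0,s,(0,255,255));poly(img,c,circ(k,.0085,k[2]+.004),x0,y0,s,(0,255,255))
    poly(img,c,circ(k,.004,k[2]-.024),x0,y0,s,(0,255,0))
    poly(img,c,W([[0,0,0],[0,0,-.027]]),x0,y0,s,(0,255,0))
    poly(img,c,W([[.004,0,-.0065],[.013,0,-.0065],[.013,0,-.022],[.004,0,-.022]]),x0,y0,s,(0,0,255))
if __name__=="__main__":
    im=cv2.imread(sys.argv[1]);x0,y0,s=map(int,sys.argv[3:6]);k=eval(sys.argv[6])
    key(im,"s",x0,y0,s,k);cv2.imwrite(sys.argv[2],im)
E
python3 kov.py pics/s10.png pics/s10o.png 330 150 7 "[.5361,-.3081,.1437,-.152]"
```

```text
(no output)
```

View pics/s10o.png

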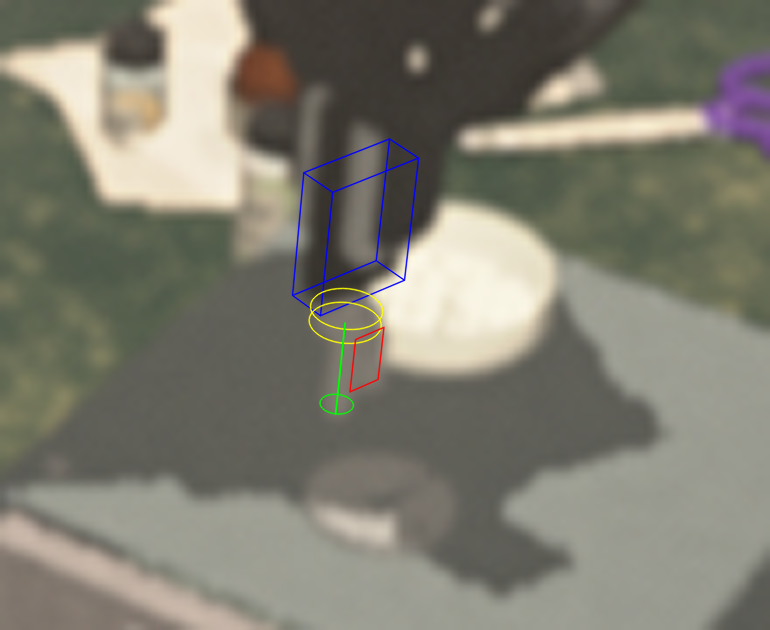

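Emit:
{"api": "servo_tool", "payload": {
  "rot": [
    [0,0,0],
    [0,0,0],
    [0,0,0],
    [0,0,0],
    [0,0,0]
  ],
  "dp": [
    [-3,6.7,0],
    [-3,6.7,8],
    [0,0,10],
    [0,0,7],
    [0,0,0]
  ],
  "gripper": [1,1,1,1,1]
}}

```text
clock: 9.4
position: [0.5478, -0.3166, 0.1209]
eef_rot: [-179.8, -0.1, 81.2]
contact_force: [-0.6, -0.5, -0.4]
grip_width: 0.0086
```

Emit:
{"api": "servo_tool", "payload": {
  "rot": [
    [0,0,0],
    [0,0,0]
  ],
  "dp": [
    [0,0,0],
    [0,0,0]
  ],
  "gripper": [1,1]
}}

```text
clock: 9.6
position: [0.5488, -0.3173, 0.123]
eef_rot: [180.0, 0.0, 81.2]
contact_force: [0.7, 0.2, -0.9]
grip_width: 0.0086
```

```bash
python3 look.py s11 350 165 80 75 10
```

```text
9.6 [ 0.54883974 -0.31732291  0.12296648] [1.79981527e+02 7.80350579e-03 8.12254735e+01] 0.008610651151662351 [ 0.73416763  0.16422826 -0.85284349] [-0.02562164  0.05412806 -0.04890802]
```

View pics/s11.png

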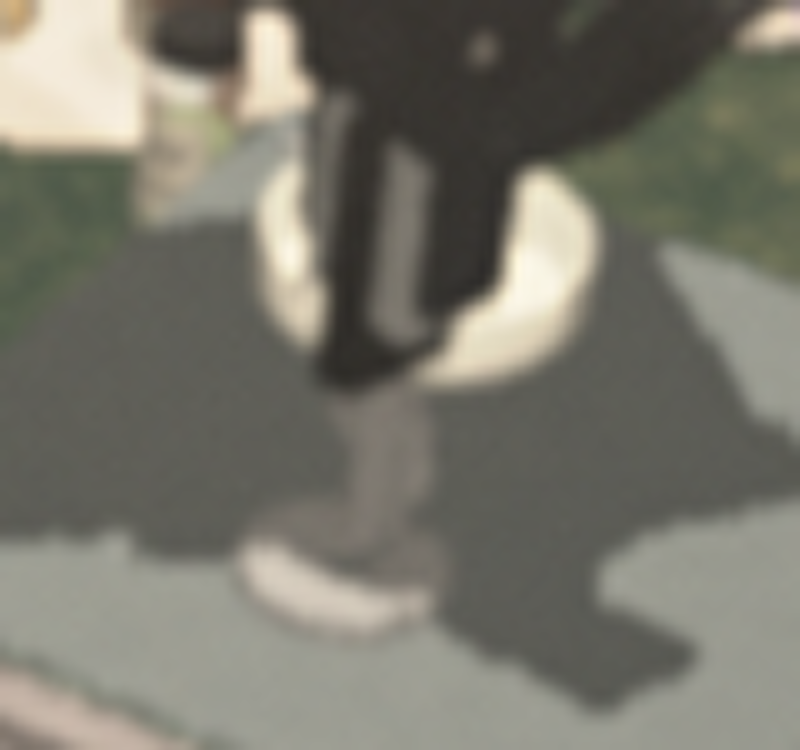

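```bash
cat > lov.py <<'E'
from h import *
from kov import key
import sys
im=cv2.imread(sys.argv[1]);x0,y0,s=map(int,sys.argv[3:6]);k=eval(sys.argv[6]);L=eval(sys.argv[7])
if k: key(im,"s",x0,y0,s,k)
poly(im,"s",circ(L,.0185,.088),x0,y0,s,(255,0,255))
poly(im,"s",circ(L,.0049,.088),x0,y0,s,(255,0,255))
c,sn=np.cos(L[2]),np.sin(L[2])
P=[[L[0]+c*a-sn*b,L[1]+sn*a+c*b,.088] for a,b in((.0042,-.0026),(.0142,-.0026),(.0142,.0026),(.0042,.0026))]
poly(im,"s",np.array(P),x0,y0,s,(255,0,255))
cv2.imwrite(sys.argv[2],im)
E
python3 lov.py pics/s11.png pics/s11o.png 350 165 10 "[.5488,-.3178,.1202,-.153]" "[.5486,-.3159,-.154]"
python3 - <<'E'
from h import *
cv2.imwrite("pics/s0l.png",crop(cv2.imread("pics/scene0.png"),350,165,80,75,10))
E
python3 lov.py pics/s0l.png pics/s0lo.png 350 165 10 "None" "[.5486,-.3159,-.154]"
```

```text
(no output)
```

View pics/s11o.png

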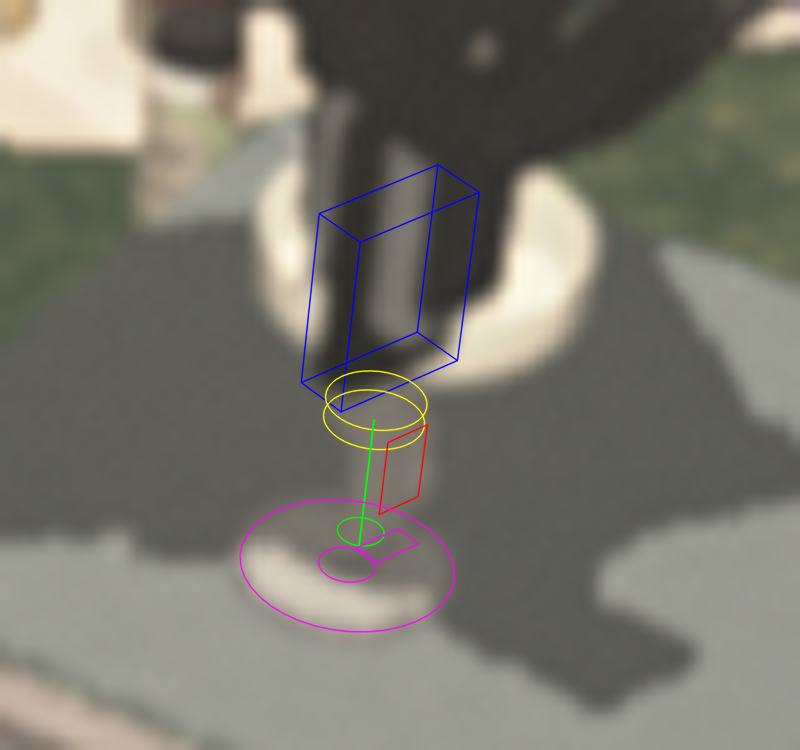

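View pics/s0lo.png

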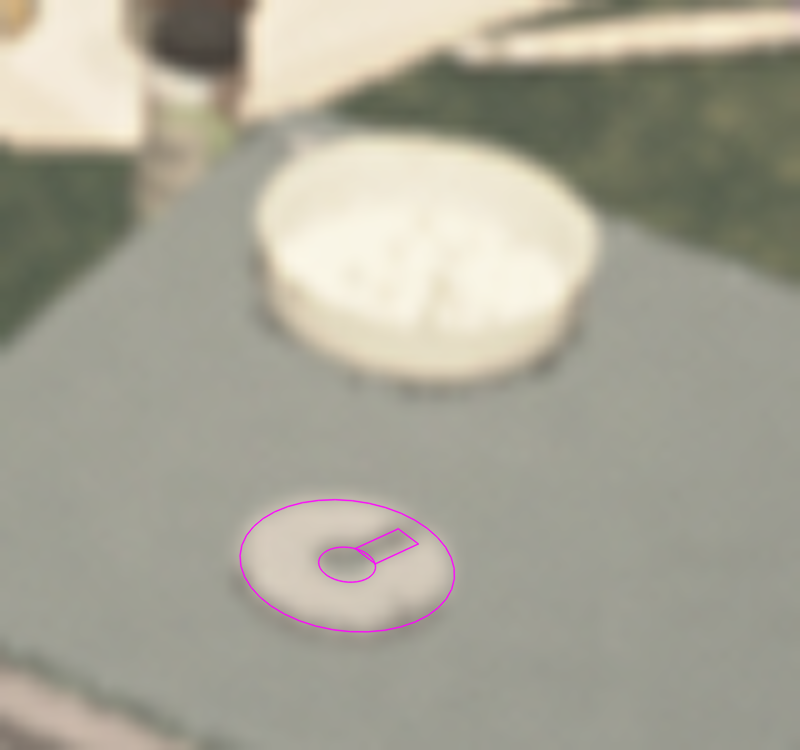

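Run:
```python
from h import *
im=cv2.imread("pics/s11.png")
g=im[340:640,200:500].astype(float); g=np.clip((g-60)*2.0,0,255).astype(np.uint8)
g=cv2.resize(g,None,fx=2,fy=2)
o=cv2.imread("pics/s11o.png")[340:640,200:500];o=cv2.resize(o,None,fx=2,fy=2)
cv2.imwrite("pics/s11e.png",g)
```

```text
(no output)
```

View pics/s11e.png

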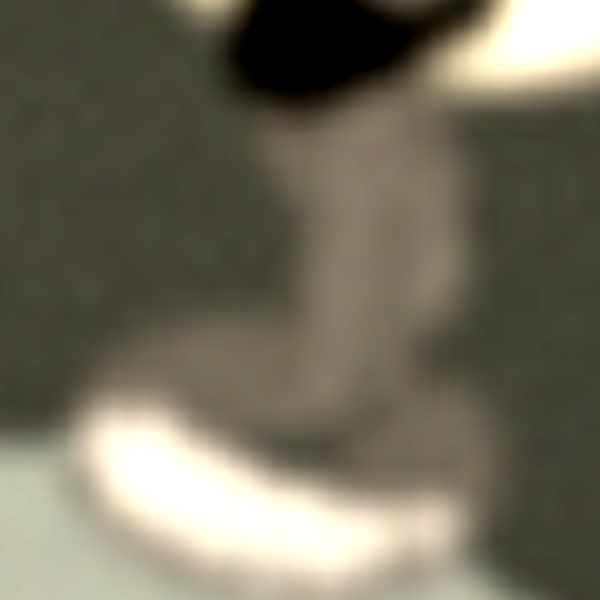

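Emit:
{"api": "servo_tool", "payload": {
  "rot": [
    [0,0,0],
    [0,0,0],
    [0,0,0],
    [0,0,0]
  ],
  "dp": [
    [1.9,-0.5,0],
    [0,0,2],
    [0,0,1],
    [0,0,0]
  ],
  "gripper": [1,1,1,1]
}}

```text
clock: 10.05
position: [0.5485, -0.3152, 0.1195]
eef_rot: [-180.0, -0.0, 81.2]
contact_force: [-0.9, 0.4, -1.2]
grip_width: 0.0085
```

Emit:
{"api": "servo_tool", "payload": {
  "rot": [
    [0,0,0],
    [0,0,0],
    [0,0,0],
    [0,0,0]
  ],
  "dp": [
    [0,0,1],
    [0,0,1],
    [0,0,1],
    [0,0,0]
  ],
  "gripper": [1,1,1,1]
}}

```text
clock: 10.45
position: [0.5485, -0.3152, 0.1165]
eef_rot: [-180.0, -0.0, 81.2]
contact_force: [0.0, -1.2, -0.4]
grip_width: 0.0084
```

Emit:
{"api": "servo_tool", "payload": {
  "rot": [
    [0,0,0],
    [0,0,0],
    [0,0,0]
  ],
  "dp": [
    [0,0,1],
    [0,0,1],
    [0,0,0]
  ],
  "gripper": [1,1,1]
}}

```text
clock: 10.75
position: [0.5486, -0.3152, 0.1145]
eef_rot: [-180.0, -0.0, 81.2]
contact_force: [-0.3, 0.7, -1.5]
grip_width: 0.0086
```

Emit:
{"api": "servo_tool", "payload": {
  "rot": [
    [0,0,0],
    [0,0,0],
    [0,0,0]
  ],
  "dp": [
    [0,0,0.7],
    [0,0,0.7],
    [0,0,0]
  ],
  "gripper": [1,1,1]
}}

```text
clock: 11.05
position: [0.5486, -0.3152, 0.1132]
eef_rot: [-180.0, -0.0, 81.2]
contact_force: [1.5, -0.4, -0.5]
grip_width: 0.009
```

Emit:
{"api": "servo_tool", "payload": {
  "rot": [
    [0,0,0],
    [0,0,0],
    [0,0,0]
  ],
  "dp": [
    [0,0,0.5],
    [0,0,0.5],
    [0,0,0]
  ],
  "gripper": [1,1,1]
}}

```text
clock: 11.35
position: [0.5486, -0.3152, 0.1122]
eef_rot: [-180.0, -0.0, 81.2]
contact_force: [0.2, 0.7, -0.3]
grip_width: 0.0083
```

Emit:
{"api": "servo_tool", "payload": {
  "rot": [
    [0,0,0],
    [0,0,0],
    [0,0,0]
  ],
  "dp": [
    [0,0,0.5],
    [0,0,0.5],
    [0,0,0]
  ],
  "gripper": [1,1,1]
}}

```text
clock: 11.65
position: [0.5486, -0.3152, 0.1112]
eef_rot: [-180.0, -0.0, 81.2]
contact_force: [0.7, 0.9, 0.3]
grip_width: 0.0087
```

```bash
python3 look.py s12 350 165 80 75 10
```

```text
11.65 [ 0.54861727 -0.31515477  0.11124498] [-1.79997366e+02 -7.87350279e-03  8.12346284e+01] 0.008713326987796657 [0.67760709 0.89094901 0.29342397] [ 0.30573607 -0.09104296 -0.00657637]
```

View pics/s12.png

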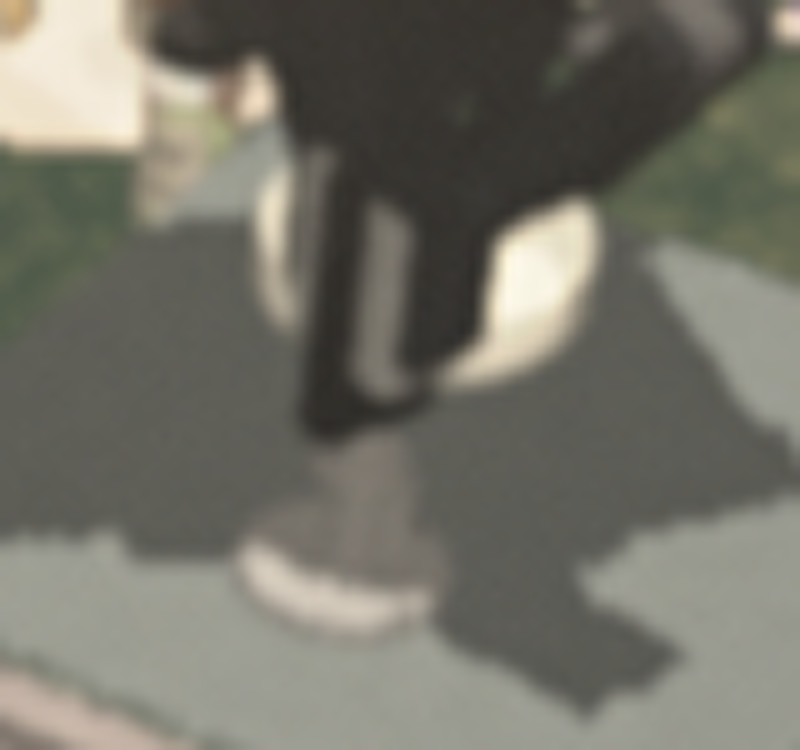

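Emit:
{"api": "servo_tool", "payload": {
  "rot": [
    [0,0,0],
    [0,0,0]
  ],
  "dp": [
    [0,0,0.5],
    [0,0,0]
  ],
  "gripper": [1,1]
}}

```text
clock: 11.9
position: [0.5486, -0.3152, 0.1107]
eef_rot: [-180.0, -0.0, 81.2]
contact_force: [0.7, 1.5, 0.2]
grip_width: 0.0085
```

```bash
cat > st.py <<'E'
from cell import *
import numpy as np
np.set_printoptions(precision=4,suppress=True)
s=get_state();print(s["clock"],s["position"],s["eef_rot"],"F",s["contact_force"],"T",s["torque"],s["grip_width"])
E
python3 st.py
```

```text
11.9 [ 0.5486 -0.3152  0.1107] [-179.9966   -0.0076   81.2363] F [0.7073 1.5113 0.2423] T [ 0.3525 -0.1143  0.0221] 0.008459196411723737
```

Emit:
{"api": "servo_tool", "payload": {
  "rot": [
    [0,0,0],
    [0,0,0]
  ],
  "dp": [
    [0,0,0.5],
    [0,0,0]
  ],
  "gripper": [1,1]
}}

```text
clock: 12.1
position: [0.5486, -0.3152, 0.1103]
eef_rot: [-180.0, -0.0, 81.2]
contact_force: [0.7, 1.6, 0.8]
grip_width: 0.0088
```

```bash
python3 st.py
```

```text
12.1 [ 0.5486 -0.3152  0.1103] [-179.9994   -0.0055   81.2362] F [0.6891 1.614  0.7555] T [ 0.4364 -0.0815  0.0397] 0.008795714287369317
```

Emit:
{"api": "servo_tool", "payload": {
  "rot": [
    [0,0,-0.8],
    [0,0,0]
  ],
  "dp": [
    [0.3,0,0],
    [0,0,0]
  ],
  "gripper": [1,1]
}}

```text
clock: 12.3
position: [0.5486, -0.3152, 0.1103]
eef_rot: [-180.0, 0.0, 82.1]
contact_force: [-0.0, 1.8, 0.2]
grip_width: 0.0087
```

```bash
python3 st.py
```

```text
12.3 [ 0.5486 -0.3152  0.1103] [-179.9979    0.0147   82.0687] F [-0.0166  1.7836  0.1717] T [ 0.2102 -0.1131  0.0024] 0.008676414076253624
```

Emit:
{"api": "servo_tool", "payload": {
  "rot": [
    [0,0,0],
    [0,0,0]
  ],
  "dp": [
    [0,0,0.7],
    [0,0,0]
  ],
  "gripper": [1,1]
}}

```text
clock: 12.5
position: [0.5486, -0.3151, 0.1095]
eef_rot: [-180.0, 0.0, 82.0]
contact_force: [-0.1, 0.2, -0.2]
grip_width: 0.0081
```

```bash
python3 st.py
```

```text
12.5 [ 0.5486 -0.3151  0.1095] [-179.9985    0.0104   82.0218] F [-0.1215  0.217  -0.182 ] T [ 0.1698 -0.0351  0.0048] 0.008104683600677521
```

Emit:
{"api": "servo_tool", "payload": {
  "rot": [
    [0,0,0],
    [0,0,0],
    [0,0,0]
  ],
  "dp": [
    [0,0,0.7],
    [0,0,0.7],
    [0,0,0]
  ],
  "gripper": [1,1,1]
}}

```text
clock: 12.8
position: [0.5485, -0.3151, 0.108]
eef_rot: [-180.0, 0.0, 82.0]
contact_force: [0.5, -0.5, -0.3]
grip_width: 0.0082
```

```bash
python3 st.py
```

```text
12.8 [ 0.5485 -0.3151  0.108 ] [-179.9863    0.0061   82.0247] F [ 0.5493 -0.5268 -0.2716] T [ 0.0049 -0.0754 -0.0078] 0.008233201999455155
```

Emit:
{"api": "servo_tool", "payload": {
  "rot": [
    [0,0,0],
    [0,0,0],
    [0,0,0]
  ],
  "dp": [
    [0,0,0.7],
    [0,0,0.7],
    [0,0,0]
  ],
  "gripper": [1,1,1]
}}

```text
clock: 13.1
position: [0.5485, -0.315, 0.1066]
eef_rot: [-180.0, 0.0, 82.0]
contact_force: [0.6, -0.1, -0.5]
grip_width: 0.0086
```

```bash
python3 st.py
```

```text
13.1 [ 0.5485 -0.315   0.1066] [-179.9853    0.0019   82.032 ] F [ 0.5716 -0.1427 -0.4981] T [0.0056 0.0023 0.0232] 0.008563666323768308
```

Sliding in freely, so I'll keep lowering in small steps.

Emit:
{"api": "servo_tool", "payload": {
  "rot": [
    [0,0,0],
    [0,0,0],
    [0,0,0],
    [0,0,0]
  ],
  "dp": [
    [0,0,1],
    [0,0,1],
    [0,0,1],
    [0,0,0]
  ],
  "gripper": [1,1,1,1]
}}

```text
clock: 13.5
position: [0.5485, -0.315, 0.1036]
eef_rot: [-180.0, -0.0, 82.0]
contact_force: [0.4, -0.7, -0.2]
grip_width: 0.0083
```

```bash
python3 st.py
```

```text
13.5 [ 0.5485 -0.315   0.1036] [-179.9817   -0.0029   82.0334] F [ 0.4299 -0.7101 -0.2294] T [ 0.0144 -0.0112 -0.0497] 0.008288342072556574
```

Emit:
{"api": "servo_tool", "payload": {
  "rot": [
    [0,0,0],
    [0,0,0],
    [0,0,0],
    [0,0,0]
  ],
  "dp": [
    [0,0,1],
    [0,0,1],
    [0,0,1],
    [0,0,0]
  ],
  "gripper": [1,1,1,1]
}}

```text
clock: 13.9
position: [0.5485, -0.3149, 0.1006]
eef_rot: [-180.0, -0.0, 82.0]
contact_force: [-0.6, -0.5, -0.3]
grip_width: 0.0083
```

```bash
python3 st.py
```

```text
13.9 [ 0.5485 -0.3149  0.1006] [-179.9858   -0.0031   82.0337] F [-0.5592 -0.5189 -0.3371] T [-0.0776  0.0209  0.0357] 0.008319361083266691
```

Emit:
{"api": "servo_tool", "payload": {
  "rot": [
    [0,0,0],
    [0,0,0],
    [0,0,0],
    [0,0,0]
  ],
  "dp": [
    [0,0,1],
    [0,0,1],
    [0,0,1],
    [0,0,0]
  ],
  "gripper": [1,1,1,1]
}}

```text
clock: 14.3
position: [0.5486, -0.315, 0.0976]
eef_rot: [-180.0, -0.0, 82.0]
contact_force: [-0.3, -0.3, -1.5]
grip_width: 0.0091
```

```bash
python3 st.py
```

```text
14.3 [ 0.5486 -0.315   0.0976] [-179.9893   -0.0024   82.0314] F [-0.348  -0.2886 -1.4864] T [-0.0715  0.0013  0.0407] 0.009063619681491473
```

Emit:
{"api": "servo_tool", "payload": {
  "rot": [
    [0,0,0],
    [0,0,0],
    [0,0,0],
    [0,0,0]
  ],
  "dp": [
    [0,0,1],
    [0,0,1],
    [0,0,1],
    [0,0,0]
  ],
  "gripper": [1,1,1,1]
}}

```text
clock: 14.7
position: [0.5485, -0.3149, 0.0946]
eef_rot: [-180.0, -0.0, 82.0]
contact_force: [-0.6, -0.4, 0.1]
grip_width: 0.0085
```

```bash
python3 st.py
```

```text
14.7 [ 0.5485 -0.3149  0.0946] [-179.9822   -0.0041   82.0328] F [-0.5877 -0.356   0.1401] T [ 0.0119  0.0069 -0.0338] 0.00849520257895199
```

Expected contact is near 0.0908. I'll slow down to 0.5 mm steps.

Emit:
{"api": "servo_tool", "payload": {
  "rot": [
    [0,0,0],
    [0,0,0],
    [0,0,0],
    [0,0,0]
  ],
  "dp": [
    [0,0,1],
    [0,0,1],
    [0,0,0.7],
    [0,0,0]
  ],
  "gripper": [1,1,1,1]
}}

```text
clock: 15.1
position: [0.5486, -0.3149, 0.0919]
eef_rot: [-180.0, -0.0, 82.0]
contact_force: [0.1, 0.6, -0.2]
grip_width: 0.0088
```

Emit:
{"api": "servo_tool", "payload": {
  "rot": [
    [0,0,0],
    [0,0,0]
  ],
  "dp": [
    [0,0,0.5],
    [0,0,0]
  ],
  "gripper": [1,1]
}}

```text
clock: 15.3
position: [0.5486, -0.315, 0.0916]
eef_rot: [-180.0, 0.0, 82.0]
contact_force: [0.1, 0.0, 0.1]
grip_width: 0.0088
```

Emit:
{"api": "servo_tool", "payload": {
  "rot": [
    [0,0,0],
    [0,0,0]
  ],
  "dp": [
    [0,0,0.5],
    [0,0,0]
  ],
  "gripper": [1,1]
}}

```text
clock: 15.5
position: [0.5486, -0.315, 0.0911]
eef_rot: [-180.0, -0.0, 82.0]
contact_force: [-0.0, -0.2, -0.5]
grip_width: 0.0088
```

```bash
python3 st.py
```

```text
15.5 [ 0.5486 -0.315   0.0911] [-179.9966   -0.001    82.0303] F [-0.0416 -0.232  -0.4777] T [ 0.0255 -0.0492  0.0111] 0.008764254475613034
```

Emit:
{"api": "servo_tool", "payload": {
  "rot": [
    [0,0,0],
    [0,0,0]
  ],
  "dp": [
    [0,0,0.4],
    [0,0,0]
  ],
  "gripper": [1,1]
}}

```text
clock: 15.7
position: [0.5487, -0.315, 0.0909]
eef_rot: [180.0, 0.0, 82.0]
contact_force: [0.8, 0.6, 1.2]
grip_width: 0.0086
```

Emit:
{"api": "servo_tool", "payload": {
  "rot": [
    [0,0,0],
    [0,0,0]
  ],
  "dp": [
    [0,0,0.4],
    [0,0,0]
  ],
  "gripper": [1,1]
}}

```text
clock: 15.9
position: [0.5487, -0.315, 0.0908]
eef_rot: [180.0, 0.0, 82.0]
contact_force: [-2.1, 0.1, 5.5]
grip_width: 0.009
```

Emit:
{"api": "servo_tool", "payload": {
  "rot": [
    [0,0,0],
    [0,0,0]
  ],
  "dp": [
    [0,0,0.4],
    [0,0,0]
  ],
  "gripper": [1,1]
}}

```text
clock: 16.1
position: [0.5487, -0.315, 0.0907]
eef_rot: [180.0, 0.0, 82.0]
contact_force: [-2.2, 2.2, 8.2]
grip_width: 0.0085
```

Emit:
{"api": "servo_tool", "payload": {
  "rot": [
    [0,0,0],
    [0,0,0]
  ],
  "dp": [
    [0,0,0.4],
    [0,0,0]
  ],
  "gripper": [1,1]
}}

```text
clock: 16.3
position: [0.5488, -0.315, 0.0907]
eef_rot: [179.9, 0.0, 82.0]
contact_force: [-2.6, 1.4, 12.2]
grip_width: 0.0088
```

Emit:
{"api": "servo_tool", "payload": {
  "rot": [
    [0,0,0],
    [0,0,1.5],
    [0,0,1.5],
    [0,0,1.5]
  ],
  "dp": [
    [0,0,-0.8],
    [0,0,0],
    [0,0,0],
    [0,0,0]
  ],
  "gripper": [1,1,1,1]
}}

```text
clock: 16.7
position: [0.549, -0.3146, 0.0908]
eef_rot: [180.0, -0.0, 77.4]
contact_force: [-0.2, 2.6, 7.3]
grip_width: 0.0087
```

```bash
python3 st.py
```

```text
16.7 [ 0.549  -0.3146  0.0908] [179.9616  -0.0255  77.4268] F [-0.1795  2.6261  7.3088] T [0.6518 0.2838 0.0467] 0.008657315454002465
```

Emit:
{"api": "servo_tool", "payload": {
  "rot": [
    [0,0,1.5],
    [0,0,1.5],
    [0,0,1.5]
  ],
  "dp": [
    [0,0,-0.3],
    [0,0,0],
    [0,0,0]
  ],
  "gripper": [1,1,1]
}}

```text
clock: 17.0
position: [0.5492, -0.3141, 0.0908]
eef_rot: [180.0, -0.1, 73.0]
contact_force: [0.9, 4.2, 5.5]
grip_width: 0.0086
```

```bash
python3 st.py
```

```text
17.0 [ 0.5492 -0.3141  0.0908] [179.9767  -0.0566  72.9516] F [0.8661 4.1522 5.4602] T [ 0.9641 -0.0453  0.1102] 0.008596602788622836
```

Emit:
{"api": "servo_tool", "payload": {
  "rot": [
    [0,0,1],
    [0,0,1],
    [0,0,0]
  ],
  "dp": [
    [0,0,0],
    [0,0,0],
    [0,0,0]
  ],
  "gripper": [1,1,1]
}}

```text
clock: 17.3
position: [0.5493, -0.3141, 0.0908]
eef_rot: [180.0, -0.1, 71.0]
contact_force: [-0.6, 4.0, 5.9]
grip_width: 0.0083
```

```bash
python3 st.py
```

```text
17.3 [ 0.5493 -0.3141  0.0908] [179.9753  -0.0564  70.985 ] F [-0.5796  3.9924  5.9336] T [0.9149 0.0875 0.0554] 0.00831155471868951
```

Emit:
{"api": "servo_tool", "payload": {
  "rot": [
    [0,0,1.5],
    [0,0,1.5],
    [0,0,1.5],
    [0,0,1.5]
  ],
  "dp": [
    [0,0,0],
    [0,0,0],
    [0,0,0],
    [0,0,0]
  ],
  "gripper": [1,1,1,1]
}}

```text
clock: 17.7
position: [0.5493, -0.3141, 0.0908]
eef_rot: [180.0, -0.1, 65.0]
contact_force: [-0.2, 3.7, 5.8]
grip_width: 0.0085
```

```bash
python3 st.py
```

```text
17.7 [ 0.5493 -0.3141  0.0908] [179.9847  -0.0644  64.9608] F [-0.2425  3.6517  5.8167] T [ 0.9446 -0.0377  0.0699] 0.008454685669031582
```

Emit:
{"api": "servo_tool", "payload": {
  "rot": [
    [0,0,1.5],
    [0,0,1.5],
    [0,0,1.5],
    [0,0,1.5]
  ],
  "dp": [
    [0,0,0],
    [0,0,0],
    [0,0,0],
    [0,0,0]
  ],
  "gripper": [1,1,1,1]
}}

```text
clock: 18.1
position: [0.5492, -0.3142, 0.0908]
eef_rot: [180.0, -0.1, 59.0]
contact_force: [0.3, 2.8, 5.3]
grip_width: 0.0085
```

```bash
python3 st.py;python3 look.py s13 320 150 115 120 5
```

```text
18.1 [ 0.5492 -0.3142  0.0908] [179.9843  -0.0553  58.9532] F [0.2816 2.8302 5.3202] T [ 0.8587 -0.04    0.11  ] 0.008483763014448982
18.1 [ 0.54924909 -0.31422667  0.09081351] [ 1.79984307e+02 -5.52990728e-02  5.89532385e+01] 0.008483763014448982 [0.28156874 2.83019129 5.32022579] [ 0.85865842 -0.04000521  0.10995315]
```

View pics/s13.png

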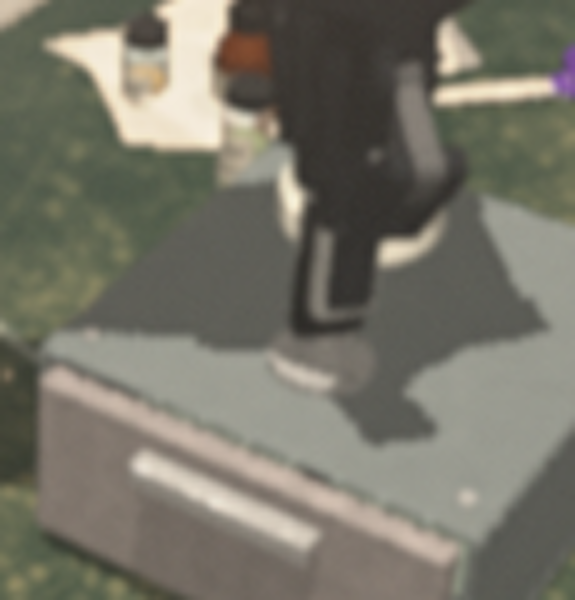

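```bash
cat > dr.py <<'E'
from cell import *
from h import *
np.set_printoptions(precision=4,suppress=True)
s=get_state();print(s["clock"],s["position"],s["eef_rot"],"F",s["contact_force"],"T",s["torque"])
im=capture("scene")["color"];a=cv2.imread("pics/scene0.png")
cv2.imwrite("pics/last.png",im)
r=(slice(225,290),slice(322,410))
print("drawer diff",np.abs(im[r].astype(float)-a[r]).mean())
E
python3 dr.py
```

```text
18.15 [ 0.5493 -0.3142  0.0908] [179.9831  -0.0566  58.8581] F [0.5127 4.0183 5.4155] T [ 0.8673 -0.0676  0.1188]
drawer diff 4.120979020979021
```

Emit:
{"api": "servo_tool", "payload": {
  "rot": [
    [0,0,1.5],
    [0,0,1.5],
    [0,0,1.5]
  ],
  "dp": [
    [0,0,0],
    [0,0,0],
    [0,0,0]
  ],
  "gripper": [1,1,1]
}}

```text
clock: 18.5
position: [0.5493, -0.3143, 0.0908]
eef_rot: [180.0, -0.1, 54.5]
contact_force: [-0.4, 2.5, 6.1]
grip_width: 0.0084
```

```bash
python3 dr.py
```

```text
18.5 [ 0.5493 -0.3143  0.0908] [179.9798  -0.0562  54.451 ] F [-0.3656  2.5187  6.0603] T [ 0.7834 -0.1112  0.102 ]
drawer diff 4.049067599067599
```

Emit:
{"api": "servo_tool", "payload": {
  "rot": [
    [0,0,1.5],
    [0,0,1.5],
    [0,0,1.5]
  ],
  "dp": [
    [0,0,0],
    [0,0,0],
    [0,0,0]
  ],
  "gripper": [1,1,1]
}}

```text
clock: 18.85
position: [0.5493, -0.3144, 0.0908]
eef_rot: [180.0, -0.1, 50.0]
contact_force: [0.5, 2.9, 5.5]
grip_width: 0.0085
```

```bash
python3 dr.py
```

```text
18.85 [ 0.5493 -0.3144  0.0908] [179.9802  -0.0547  49.9545] F [0.524  2.901  5.5213] T [ 0.7209 -0.0791  0.0963]
drawer diff 3.9589160839160837
```

Emit:
{"api": "servo_tool", "payload": {
  "rot": [
    [0,0,1.5],
    [0,0,1.5],
    [0,0,1.5]
  ],
  "dp": [
    [0,0,0],
    [0,0,0],
    [0,0,0]
  ],
  "gripper": [1,1,1]
}}

```text
clock: 19.2
position: [0.5492, -0.3146, 0.0908]
eef_rot: [180.0, -0.0, 45.4]
contact_force: [0.6, 2.3, 6.0]
grip_width: 0.0088
```

```bash
python3 dr.py
```

```text
19.2 [ 0.5492 -0.3146  0.0908] [179.9805  -0.0431  45.4426] F [0.6133 2.2985 5.9992] T [ 0.6388 -0.0125  0.0433]
drawer diff 12.75920745920746
```

Emit:
{"api": "servo_tool", "payload": {
  "rot": [
    [0,0,1.5],
    [0,0,1.5],
    [0,0,1.5]
  ],
  "dp": [
    [0,0,0],
    [0,0,0],
    [0,0,0]
  ],
  "gripper": [1,1,1]
}}

```text
clock: 19.55
position: [0.5492, -0.3147, 0.0908]
eef_rot: [180.0, -0.0, 40.9]
contact_force: [0.2, 1.7, 5.3]
grip_width: 0.0087
```

```bash
python3 dr.py
```

```text
19.55 [ 0.5492 -0.3147  0.0908] [179.9741  -0.0417  40.9386] F [0.2245 1.7483 5.2746] T [ 0.5783 -0.004   0.0821]
drawer diff 28.27890442890443
```

Emit:
{"api": "servo_tool", "payload": {
  "rot": [
    [0,0,1.5],
    [0,0,1.5],
    [0,0,1.5]
  ],
  "dp": [
    [0,0,0],
    [0,0,0],
    [0,0,0]
  ],
  "gripper": [1,1,1]
}}

```text
clock: 19.9
position: [0.5492, -0.3147, 0.0908]
eef_rot: [180.0, -0.0, 36.4]
contact_force: [0.6, 2.3, 4.3]
grip_width: 0.0091
```

```bash
python3 dr.py
```

```text
19.9 [ 0.5492 -0.3147  0.0908] [179.9787  -0.0398  36.4227] F [0.6035 2.3188 4.2536] T [ 0.563  -0.1415  0.0203]
drawer diff 28.226107226107224
```

```bash
python3 -c "
from h import *
cv2.imwrite('pics/d1.png',crop(cv2.imread('pics/last.png'),300,150,150,150,4))"
```

```text
(no output)
```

View pics/d1.png

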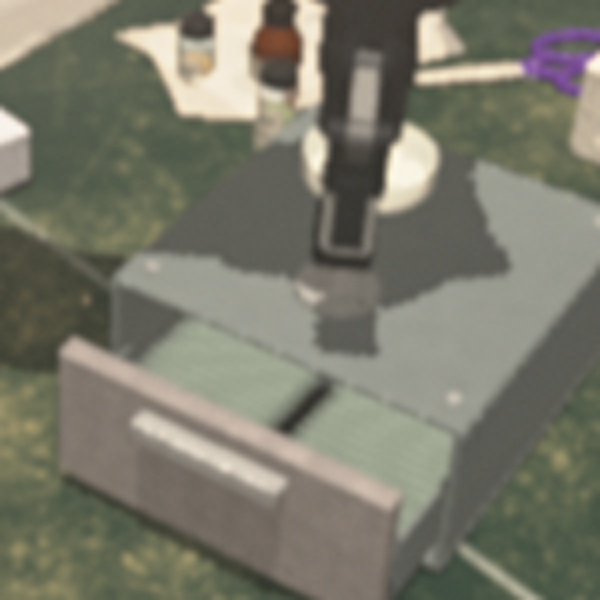

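Emit:
{"api": "servo_tool", "payload": {
  "rot": [
    [0,0,-2],
    [0,0,-3],
    [0,0,-3],
    [0,0,-3],
    [0,0,-3],
    [0,0,-3]
  ],
  "dp": [
    [0,0,0],
    [0,0,0],
    [0,0,0],
    [0,0,0],
    [0,0,0],
    [0,0,0]
  ],
  "gripper": [1,1,1,1,1,1]
}}

```text
clock: 20.55
position: [0.5488, -0.3154, 0.0908]
eef_rot: [180.0, 0.0, 53.6]
contact_force: [0.2, -0.2, 3.8]
grip_width: 0.0087
```

```bash
python3 st.py
```

```text
20.55 [ 0.5488 -0.3154  0.0908] [179.9505   0.0117  53.569 ] F [ 0.24   -0.1676  3.7697] T [ 0.1086  0.0741 -0.0319] 0.008742084622512547
```

Emit:
{"api": "servo_tool", "payload": {
  "rot": [
    [0,0,-3],
    [0,0,-3],
    [0,0,-3],
    [0,0,-3],
    [0,0,-3],
    [0,0,-3],
    [0,0,-2]
  ],
  "dp": [
    [0,0,0],
    [0,0,0],
    [0,0,0],
    [0,0,0],
    [0,0,0],
    [0,0,0],
    [0,0,0]
  ],
  "gripper": [1,1,1,1,1,1,1]
}}

```text
clock: 21.25
position: [0.5489, -0.3152, 0.0908]
eef_rot: [180.0, 0.0, 73.6]
contact_force: [-0.6, 0.7, 4.8]
grip_width: 0.0089
```

```bash
python3 st.py
```

```text
21.25 [ 0.5489 -0.3152  0.0908] [179.9601   0.0116  73.5794] F [-0.5744  0.6829  4.7765] T [ 0.2246  0.0748 -0.0612] 0.008872669718032808
```

Emit:
{"api": "servo_tool", "payload": {
  "rot": [
    [0,0,-1.5],
    [0,0,-1.5],
    [0,0,-1.5],
    [0,0,-1.5]
  ],
  "dp": [
    [0,0,0],
    [0,0,0],
    [0,0,0],
    [0,0,0]
  ],
  "gripper": [1,1,1,1]
}}

```text
clock: 21.65
position: [0.5488, -0.3152, 0.0908]
eef_rot: [180.0, 0.0, 79.5]
contact_force: [0.2, 1.4, 5.5]
grip_width: 0.009
```

```bash
python3 st.py
```

```text
21.65 [ 0.5488 -0.3152  0.0908] [179.9681   0.0148  79.5369] F [0.1869 1.443  5.5341] T [ 0.2294  0.0499 -0.03  ] 0.00900914991867257
```

Emit:
{"api": "servo_tool", "payload": {
  "rot": [
    [0,0,-1],
    [0,0,-1]
  ],
  "dp": [
    [0,0,0],
    [0,0,0]
  ],
  "gripper": [1,1]
}}

```text
clock: 21.85
position: [0.5489, -0.3152, 0.0908]
eef_rot: [180.0, 0.0, 81.5]
contact_force: [-0.6, 1.3, 6.0]
grip_width: 0.0086
```

```bash
python3 st.py
```

```text
21.85 [ 0.5489 -0.3152  0.0908] [179.9645   0.0134  81.5149] F [-0.5871  1.3069  6.0182] T [ 0.2378  0.033  -0.0689] 0.008605832056184638
```

Now I'll feel for the stop in 0.8° steps.

Emit:
{"api": "servo_tool", "payload": {
  "rot": [
    [0,0,-0.8],
    [0,0,0]
  ],
  "dp": [
    [0,0,0],
    [0,0,0]
  ],
  "gripper": [1,1]
}}

```text
clock: 22.05
position: [0.5489, -0.3151, 0.0908]
eef_rot: [180.0, 0.0, 82.3]
contact_force: [-0.0, 0.8, 5.8]
grip_width: 0.0087
```

```bash
python3 st.py
```

```text
22.05 [ 0.5489 -0.3151  0.0908] [179.9637   0.012   82.3102] F [-0.0364  0.7899  5.8312] T [0.2656 0.0503 0.0034] 0.008707549767613537
```

Emit:
{"api": "servo_tool", "payload": {
  "rot": [
    [0,0,-0.8],
    [0,0,0]
  ],
  "dp": [
    [0,0,0],
    [0,0,0]
  ],
  "gripper": [1,1]
}}

```text
clock: 22.25
position: [0.5489, -0.3151, 0.0908]
eef_rot: [180.0, 0.0, 83.1]
contact_force: [-0.3, 0.4, 5.1]
grip_width: 0.0086
```

```bash
python3 st.py
```

```text
22.25 [ 0.5489 -0.3151  0.0908] [179.9666   0.0107  83.1063] F [-0.2838  0.4341  5.0824] T [ 0.2764  0.0021 -0.0617] 0.008648453038116604
```

Emit:
{"api": "servo_tool", "payload": {
  "rot": [
    [0,0,-0.8],
    [0,0,0]
  ],
  "dp": [
    [0,0,0],
    [0,0,0]
  ],
  "gripper": [1,1]
}}

```text
clock: 22.45
position: [0.5489, -0.3151, 0.0908]
eef_rot: [180.0, 0.0, 83.9]
contact_force: [0.1, 0.8, 5.4]
grip_width: 0.0088
```

```bash
python3 st.py
```

```text
22.45 [ 0.5489 -0.3151  0.0908] [179.9696   0.0115  83.9085] F [0.0655 0.7952 5.3613] T [ 0.3199  0.0353 -0.1089] 0.008755153245571322
```

Emit:
{"api": "servo_tool", "payload": {
  "rot": [
    [0,0,-0.8],
    [0,0,0]
  ],
  "dp": [
    [0,0,0],
    [0,0,0]
  ],
  "gripper": [1,1]
}}

```text
clock: 22.65
position: [0.5489, -0.3151, 0.0908]
eef_rot: [180.0, 0.0, 84.7]
contact_force: [0.1, 1.0, 5.7]
grip_width: 0.0085
```

```bash
python3 st.py
```

```text
22.65 [ 0.5489 -0.3151  0.0908] [179.9652   0.0119  84.7081] F [0.0852 0.9661 5.7252] T [ 0.2981 -0.0042 -0.0811] 0.008482093656173514
```

Emit:
{"api": "servo_tool", "payload": {
  "rot": [
    [0,0,-0.8],
    [0,0,0]
  ],
  "dp": [
    [0,0,0],
    [0,0,0]
  ],
  "gripper": [1,1]
}}

```text
clock: 22.85
position: [0.5489, -0.3151, 0.0908]
eef_rot: [180.0, 0.0, 85.5]
contact_force: [0.2, 1.3, 4.8]
grip_width: 0.0086
```

```bash
python3 st.py
```

```text
22.85 [ 0.5489 -0.3151  0.0908] [179.966    0.0128  85.5095] F [0.2096 1.2926 4.7944] T [ 0.2808  0.065  -0.0228] 0.008624408808223807
```

Emit:
{"api": "servo_tool", "payload": {
  "rot": [
    [0,0,-0.8],
    [0,0,0]
  ],
  "dp": [
    [0,0,0],
    [0,0,0]
  ],
  "gripper": [1,1]
}}

```text
clock: 23.05
position: [0.5489, -0.3151, 0.0908]
eef_rot: [180.0, 0.0, 86.3]
contact_force: [-0.2, 1.3, 5.2]
grip_width: 0.0089
```

```bash
python3 st.py
```

```text
23.05 [ 0.5489 -0.3151  0.0908] [179.963    0.0094  86.3044] F [-0.2215  1.2946  5.2308] T [ 0.303   0.0007 -0.0123] 0.008924347921509541
```

Emit:
{"api": "servo_tool", "payload": {
  "rot": [
    [0,0,-0.8],
    [0,0,0]
  ],
  "dp": [
    [0,0,0],
    [0,0,0]
  ],
  "gripper": [1,1]
}}

```text
clock: 23.25
position: [0.5489, -0.3151, 0.0908]
eef_rot: [180.0, 0.0, 87.1]
contact_force: [-0.8, 1.5, 4.7]
grip_width: 0.0088
```

```bash
python3 st.py
```

```text
23.25 [ 0.5489 -0.3151  0.0908] [179.9634   0.0116  87.1103] F [-0.8188  1.526   4.6747] T [ 0.3539  0.0437 -0.0118] 0.008790103445396897
```

```bash
echo 'print(s["effort"])' >> st.py; python3 st.py;  python3 look.py s14 350 165 80 75 10
```

```text
23.25 [ 0.5489 -0.3151  0.0908] [179.9634   0.0116  87.1103] F [-0.8188  1.526   4.6747] T [ 0.3539  0.0437 -0.0118] 0.008790103445396897
[  0.6126 -71.4076   4.4706 -21.8119   0.363   -0.2585   0.2066]
23.25 [ 0.5489358  -0.31507081  0.09080898] [1.79963429e+02 1.16449051e-02 8.71103315e+01] 0.008790103445396897 [-0.81881248  1.52602917  4.67469274] [ 0.35388457  0.04365914 -0.01179817]
```

```bash
python3 st.py
```

```text
23.3 [ 0.5489 -0.3151  0.0908] [179.9652   0.0105  87.0918] F [-0.6732  1.4173  5.5222] T [ 0.2612  0.0232 -0.0482] 0.008570528520942483
[  0.63   -71.4013   4.5082 -21.8027   0.3401  -0.2563   0.1007]
```

View pics/s14.png

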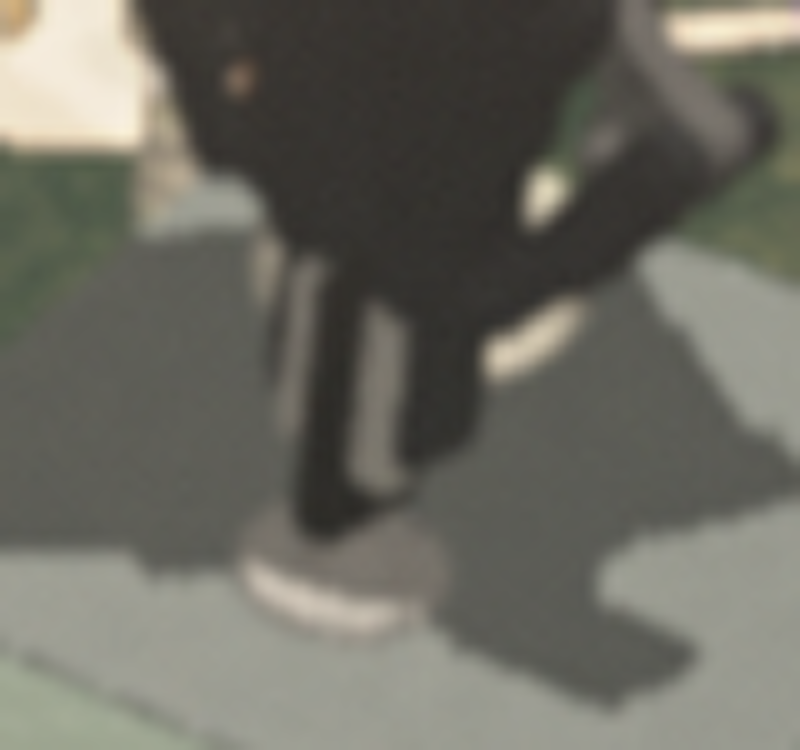

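Emit:
{"api": "servo_tool", "payload": {
  "rot": [
    [0,0,-1],
    [0,0,0]
  ],
  "dp": [
    [0,0,0],
    [0,0,0]
  ],
  "gripper": [1,1]
}}

```text
clock: 23.5
position: [0.5489, -0.3151, 0.0908]
eef_rot: [180.0, 0.0, 88.1]
contact_force: [0.2, 1.9, 5.4]
grip_width: 0.0084
```

```bash
python3 st.py
```

```text
23.5 [ 0.5489 -0.3151  0.0908] [179.9667   0.0108  88.1095] F [0.2261 1.8754 5.3805] T [ 0.3352  0.0202 -0.0946] 0.008421981213421775
[  0.6046 -71.4384   4.3653 -21.8147   0.3988  -0.2464   0.2779]
```

Emit:
{"api": "servo_tool", "payload": {
  "rot": [
    [0,0,-1],
    [0,0,0]
  ],
  "dp": [
    [0,0,0],
    [0,0,0]
  ],
  "gripper": [1,1]
}}

```text
clock: 23.7
position: [0.5489, -0.3151, 0.0908]
eef_rot: [180.0, 0.0, 89.1]
contact_force: [1.6, 0.7, 6.0]
grip_width: 0.0082
```

```bash
python3 st.py
```

```text
23.7 [ 0.5489 -0.3151  0.0908] [179.9622   0.0122  89.1053] F [1.6308 0.7292 5.9608] T [ 0.2854 -0.029  -0.1164] 0.008203639831919133
[  0.5361 -71.473    4.2142 -21.8183   0.4423  -0.231    0.3492]
```

Emit:
{"api": "servo_tool", "payload": {
  "rot": [
    [0,0,1.5],
    [0,0,1.5],
    [0,0,0]
  ],
  "dp": [
    [0,0,0],
    [0,0,0],
    [0,0,-0.5]
  ],
  "gripper": [1,1,1]
}}

```text
clock: 24.0
position: [0.5486, -0.315, 0.0909]
eef_rot: [-180.0, 0.0, 86.1]
contact_force: [-0.2, 0.2, -0.7]
grip_width: 0.0083
```

```bash
python3 st.py
```

```text
24.0 [ 0.5486 -0.315   0.0909] [-179.9943    0.0065   86.0612] F [-0.1772  0.1581 -0.7151] T [ 0.0373 -0.0862 -0.0116] 0.008320367580463362
[  0.2725 -75.0917   4.6695 -23.055    0.039    0.0278  -0.3512]
```

Emit:
{"api": "servo_tool", "payload": {
  "rot": [
    [0,0,0],
    [0,0,0]
  ],
  "dp": [
    [0,0,-0.5],
    [0,0,0]
  ],
  "gripper": [1,1]
}}

```text
clock: 24.2
position: [0.5484, -0.3149, 0.0912]
eef_rot: [-180.0, -0.0, 86.1]
contact_force: [0.3, 0.9, -1.1]
grip_width: 0.009
```

```bash
python3 st.py
```

```text
24.2 [ 0.5484 -0.3149  0.0912] [-179.9619   -0.009    86.1421] F [ 0.2547  0.9224 -1.0819] T [ 0.1443 -0.0803 -0.0384] 0.008996600110493249
[  0.2947 -75.1018   4.6299 -23.141    0.167    0.004   -0.0068]
```

Emit:
{"api": "servo_tool", "payload": {
  "rot": [
    [0,0,0],
    [0,0,0]
  ],
  "dp": [
    [0,0,-0.5],
    [0,0,0]
  ],
  "gripper": [1,1]
}}

```text
clock: 24.4
position: [0.5485, -0.3149, 0.0919]
eef_rot: [-180.0, -0.0, 86.1]
contact_force: [0.6, 0.8, -0.7]
grip_width: 0.0084
```

```bash
python3 st.py
```

```text
24.4 [ 0.5485 -0.3149  0.0919] [-179.9771   -0.007    86.1354] F [ 0.6198  0.7756 -0.6857] T [ 0.1707 -0.0063 -0.0368] 0.008419762753879527
[  0.3218 -75.0224   4.6097 -23.3045   0.1659  -0.0895   0.0023]
```

Emit:
{"api": "servo_tool", "payload": {
  "rot": [
    [0,0,0],
    [0,0,0]
  ],
  "dp": [
    [0,0,-0.6],
    [0,0,0]
  ],
  "gripper": [1,1]
}}

```text
clock: 24.6
position: [0.5486, -0.315, 0.0927]
eef_rot: [-180.0, 0.0, 86.1]
contact_force: [-0.3, 1.2, -0.7]
grip_width: 0.0086
```

Emit:
{"api": "servo_tool", "payload": {
  "rot": [
    [0,0,0],
    [0,0,0]
  ],
  "dp": [
    [0,0,-0.5],
    [0,0,0]
  ],
  "gripper": [1,1]
}}

```text
clock: 24.8
position: [0.5486, -0.315, 0.0933]
eef_rot: [-180.0, 0.0, 86.1]
contact_force: [0.2, 1.0, -0.3]
grip_width: 0.0086
```

```bash
python3 st.py
```

```text
24.8 [ 0.5486 -0.315   0.0933] [-179.998     0.0023   86.1327] F [ 0.2333  1.041  -0.3363] T [ 0.1435 -0.0049  0.0202] 0.008583332715704559
[  0.2991 -74.8687   4.5667 -23.3745   0.1469  -0.1274   0.0004]
```

Emit:
{"api": "servo_tool", "payload": {
  "rot": [
    [0,0,0],
    [0,0,0]
  ],
  "dp": [
    [0,0,-0.5],
    [0,0,0]
  ],
  "gripper": [1,1]
}}

```text
clock: 25.0
position: [0.5486, -0.315, 0.0938]
eef_rot: [180.0, 0.0, 86.1]
contact_force: [-0.7, -0.1, -0.4]
grip_width: 0.0084
```

```bash
python3 st.py
```

```text
25.0 [ 0.5486 -0.315   0.0938] [179.9996   0.0007  86.1316] F [-0.6532 -0.1141 -0.4135] T [ 0.1986  0.0228 -0.0132] 0.008446716705805886
[  0.2899 -74.8364   4.5549 -23.3719   0.143   -0.1158   0.    ]
```

Emit:
{"api": "servo_tool", "payload": {
  "rot": [
    [0,0,0],
    [0,0,0],
    [0,0,0]
  ],
  "dp": [
    [0,0,-1],
    [0,0,-1],
    [0,0,0]
  ],
  "gripper": [1,1,1]
}}

```text
clock: 25.3
position: [0.5487, -0.315, 0.0959]
eef_rot: [180.0, 0.0, 86.1]
contact_force: [0.2, 0.5, -0.9]
grip_width: 0.0086
```

Emit:
{"api": "servo_tool", "payload": {
  "rot": [
    [0,0,0],
    [0,0,0],
    [0,0,0],
    [0,0,0]
  ],
  "dp": [
    [0,0,-1],
    [0,0,-1],
    [0,0,-1],
    [0,0,0]
  ],
  "gripper": [1,1,1,1]
}}

```text
clock: 25.7
position: [0.5487, -0.315, 0.0989]
eef_rot: [180.0, 0.0, 86.1]
contact_force: [-0.6, 0.6, -0.5]
grip_width: 0.009
```

```bash
python3 st.py;  python3 look.py s15 350 165 80 75 10
```

```text
25.7 [ 0.5487 -0.315   0.0989] [179.9893   0.0059  86.1365] F [-0.5507  0.5745 -0.5028] T [ 0.1483  0.0181 -0.0522] 0.008952836802239105
[  0.2739 -74.5016   4.5189 -23.5058   0.1402  -0.0638  -0.0019]
25.7 [ 0.54871215 -0.31498833  0.09888868] [1.79989263e+02 5.88742542e-03 8.61365002e+01] 0.008952836802239105 [-0.55067513  0.57454884 -0.50275249] [ 0.14833412  0.01811191 -0.05216869]
```

View pics/s15.png

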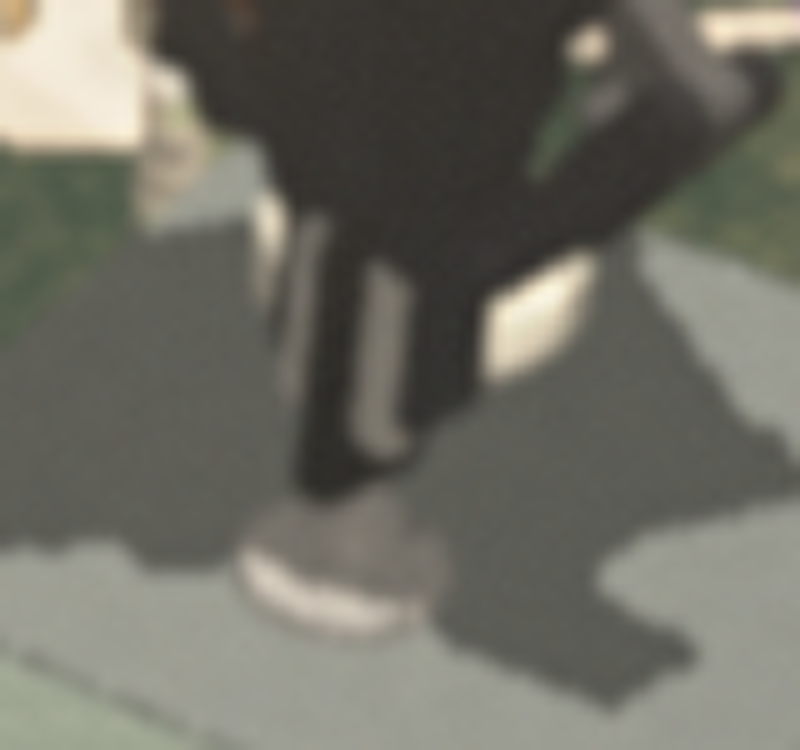

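Key is coming out freely, so I'll continue up.

Emit:
{"api": "servo_tool", "payload": {
  "rot": [
    [0,0,0],
    [0,0,0],
    [0,0,0],
    [0,0,0],
    [0,0,0]
  ],
  "dp": [
    [0,0,-1.5],
    [0,0,-1.5],
    [0,0,-1.5],
    [0,0,-1.5],
    [0,0,0]
  ],
  "gripper": [1,1,1,1,1]
}}

```text
clock: 26.25
position: [0.5487, -0.3151, 0.105]
eef_rot: [180.0, 0.0, 86.1]
contact_force: [0.7, 0.2, -0.5]
grip_width: 0.0088
```

Emit:
{"api": "servo_tool", "payload": {
  "rot": [
    [0,0,0],
    [0,0,0],
    [0,0,0],
    [0,0,0],
    [0,0,0]
  ],
  "dp": [
    [0,0,-2],
    [0,0,-2],
    [0,0,-2],
    [0,0,-2],
    [0,0,0]
  ],
  "gripper": [1,1,1,1,1]
}}

```text
clock: 26.75
position: [0.5488, -0.3151, 0.1131]
eef_rot: [180.0, 0.0, 86.1]
contact_force: [0.8, -0.2, -0.6]
grip_width: 0.0084
```

Emit:
{"api": "servo_tool", "payload": {
  "rot": [
    [0,0,0],
    [0,0,0],
    [0,0,0],
    [0,0,0],
    [0,0,0]
  ],
  "dp": [
    [0,0,-3],
    [0,0,-3],
    [0,0,-4],
    [0,0,-6],
    [0,0,-6]
  ],
  "gripper": [1,1,1,1,1]
}}

```text
clock: 27.25
position: [0.5487, -0.3151, 0.1353]
eef_rot: [180.0, 0.0, 86.1]
contact_force: [0.7, 0.1, -0.3]
grip_width: 0.0089
```

```bash
python3 st.py;  python3 look.py s16 330 140 110 100 7
```

```text
27.25 [ 0.5487 -0.3151  0.1353] [179.993    0.0086  86.1343] F [ 0.6784  0.0689 -0.3396] T [ 0.0176 -0.0262 -0.0262] 0.0089324703600411
[  0.0654 -72.4529   4.0981 -24.6557  -0.0074  -0.2692   0.0187]
27.25 [ 0.54867071 -0.31505687  0.13531192] [1.79992974e+02 8.60051311e-03 8.61342522e+01] 0.0089324703600411 [ 0.67835284  0.06894606 -0.3395613 ] [ 0.01762963 -0.02618875 -0.02615337]
```

View pics/s16.png

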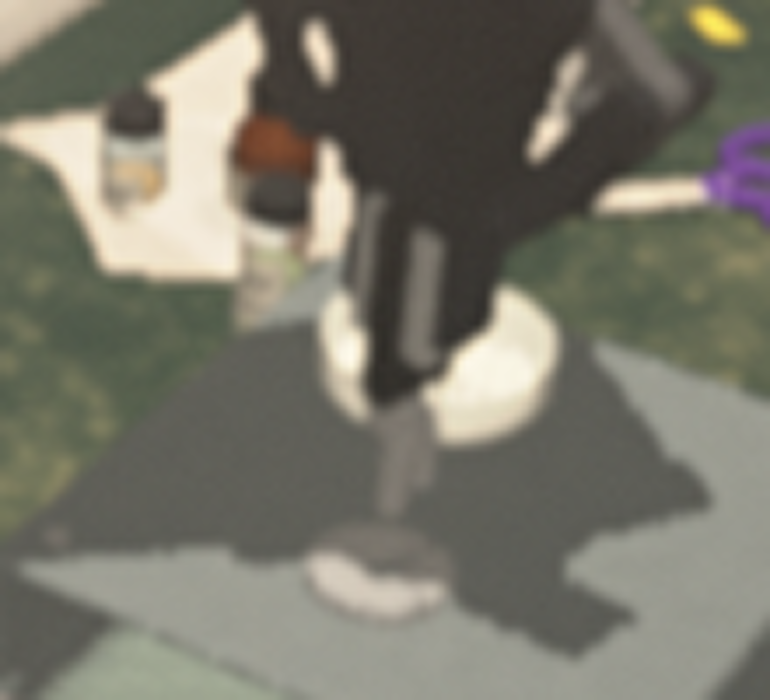

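```bash
python3 kov.py pics/s16.png pics/s16o.png 330 140 7 "[.5487,-.3156,.1325,-.12]"; python3 -c "
import cv2
a=cv2.imread('pics/s16.png')[370:560,340:480];b=cv2.imread('pics/s16o.png')[370:560,340:480]
a=cv2.convertScaleAbs(a,alpha=1.8,beta=-80);import numpy as np
cv2.imwrite('pics/s16z.png',cv2.resize(np.hstack([a,b]),None,fx=2.8,fy=2.8,interpolation=cv2.INTER_CUBIC))"
```

```text
(no output)
```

View pics/s16z.png

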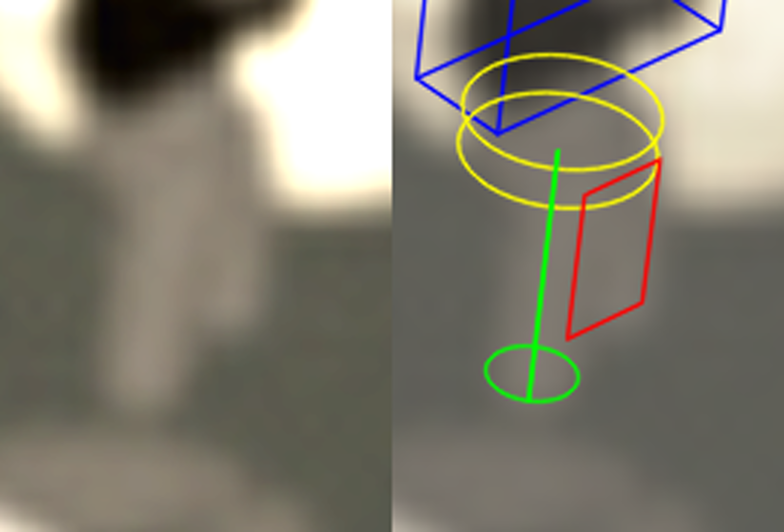

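Emit:
{"api": "servo_tool", "payload": {
  "rot": [
    [0,0,0],
    [0,0,0],
    [0,0,0],
    [0,0,0],
    [0,0,0],
    [0,0,0],
    [0,0,0],
    [0,0,0],
    [0,0,0],
    [0,0,-1.2],
    [0,0,-1.2],
    [0,0,0]
  ],
  "dp": [
    [0,0,-15],
    [25,-8.6,0],
    [38,-13,0],
    [40,-14,0],
    [40,-14,0],
    [40,-14,0],
    [40,-14,0],
    [28,-9,0],
    [16,-5,0],
    [4,-1.6,0],
    [0,0,0],
    [0,0,0]
  ],
  "gripper": [1,1,1,1,1,1,1,1,1,1,1,1]
}}

```text
clock: 28.5
position: [0.4743, -0.0395, 0.1499]
eef_rot: [180.0, 0.0, 88.5]
contact_force: [-0.4, 0.4, -0.4]
grip_width: 0.0085
```

Emit:
{"api": "servo_tool", "payload": {
  "rot": [
    [0,0,0],
    [0,0,0]
  ],
  "dp": [
    [0,0,0],
    [0,0,0]
  ],
  "gripper": [1,1]
}}

```text
clock: 28.7
position: [0.4741, -0.0393, 0.1496]
eef_rot: [-180.0, 0.0, 88.4]
contact_force: [0.6, -0.5, -0.4]
grip_width: 0.0085
```

```bash
python3 st.py;  python3 look.py s17 215 110 110 100 7
```

```text
28.7 [ 0.4741 -0.0393  0.1496] [-179.9996    0.0151   88.4283] F [ 0.5708 -0.4958 -0.356 ] T [ 0.0139  0.0977 -0.0243] 0.008513461882594038
[ -0.0322 -52.3448   2.3112 -21.7816   0.0162   0.0014   0.0175]
28.7 [ 0.47405423 -0.0393131   0.1496443 ] [-1.79999623e+02  1.50821322e-02  8.84283286e+01] 0.008513461882594038 [ 0.57076999 -0.4958285  -0.35599557] [ 0.01393249  0.0976598  -0.02428772]
```

View pics/s17.png

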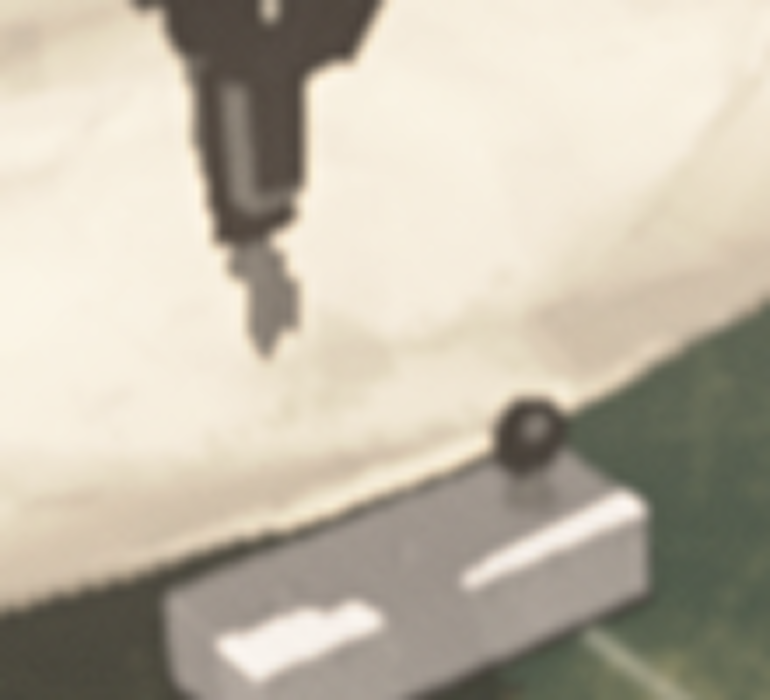

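Emit:
{"api": "servo_tool", "payload": {
  "rot": [
    [0,0,0],
    [0,0,0],
    [0,0,0],
    [0,0,0],
    [0,0,0]
  ],
  "dp": [
    [0.7,0,15],
    [0,0,30],
    [0,0,25],
    [0,0,10],
    [0,0,0]
  ],
  "gripper": [1,1,1,1,1]
}}

```text
clock: 29.25
position: [0.4732, -0.0379, 0.0687]
eef_rot: [-179.9, 0.0, 88.5]
contact_force: [-0.1, -0.3, -0.5]
grip_width: 0.0086
```

Emit:
{"api": "servo_tool", "payload": {
  "rot": [
    [0,0,0],
    [0,0,0]
  ],
  "dp": [
    [0,0,0],
    [0,0,0]
  ],
  "gripper": [1,1]
}}

```text
clock: 29.45
position: [0.4747, -0.0377, 0.0707]
eef_rot: [179.9, -0.0, 88.5]
contact_force: [0.6, 1.0, 0.9]
grip_width: 0.0087
```

```bash
python3 st.py;  python3 look.py s18 230 140 80 70 10
python3 - <<'E'
from h import *
from kov import key
im=cv2.imread("pics/s18.png")
from cell import get_state
p=get_state()["position"]
key(im,"s",230,140,10,[p[0],p[1]-.0005,p[2]-.0028,-.07])
st=[.5182,-.043,-.070];c,s=np.cos(st[2]),np.sin(st[2])
draw(im,"s",box(st,.07,.026,0,.034),230,140,10,(0,0,255))
poly(im,"s",circ([st[0]-.045*c,st[1]-.045*s],.0055,.034),230,140,10,(255,0,255))
cv2.imwrite("pics/s18o.png",im)
E
```

```text
29.45 [ 0.4747 -0.0377  0.0707] [179.8983  -0.0033  88.5206] F [0.637  0.9917 0.8547] T [-0.0133  0.0435 -0.0043] 0.008737570708563416
[  0.0524 -56.2587   2.6655 -16.2605   0.0111   0.016   -0.0011]
29.45 [ 0.47472681 -0.03770016  0.0707245 ] [ 1.79898279e+02 -3.29887039e-03  8.85206307e+01] 0.008737570708563416 [0.63698872 0.99167529 0.85465737] [-0.01329309  0.04352431 -0.00427447]
```

View pics/s18.png

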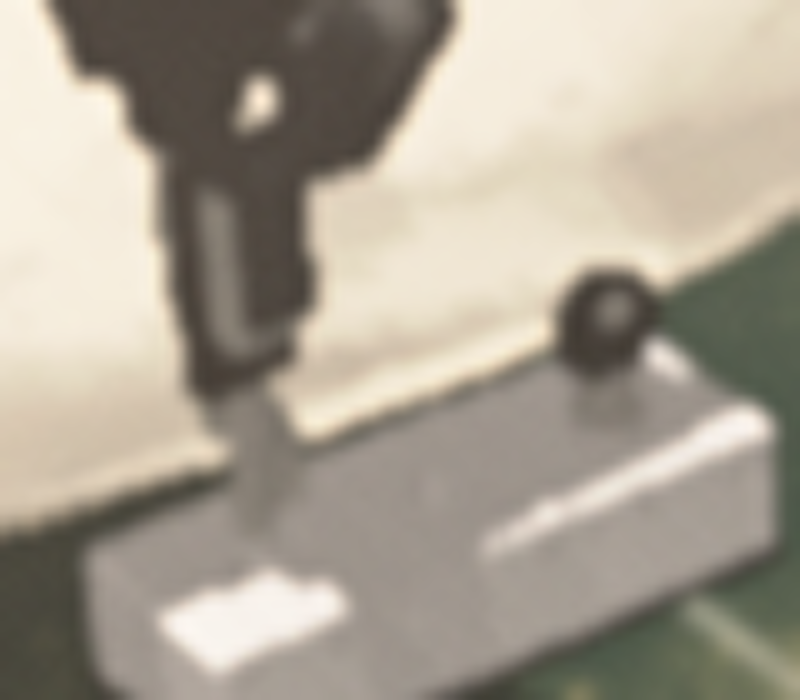

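View pics/s18o.png

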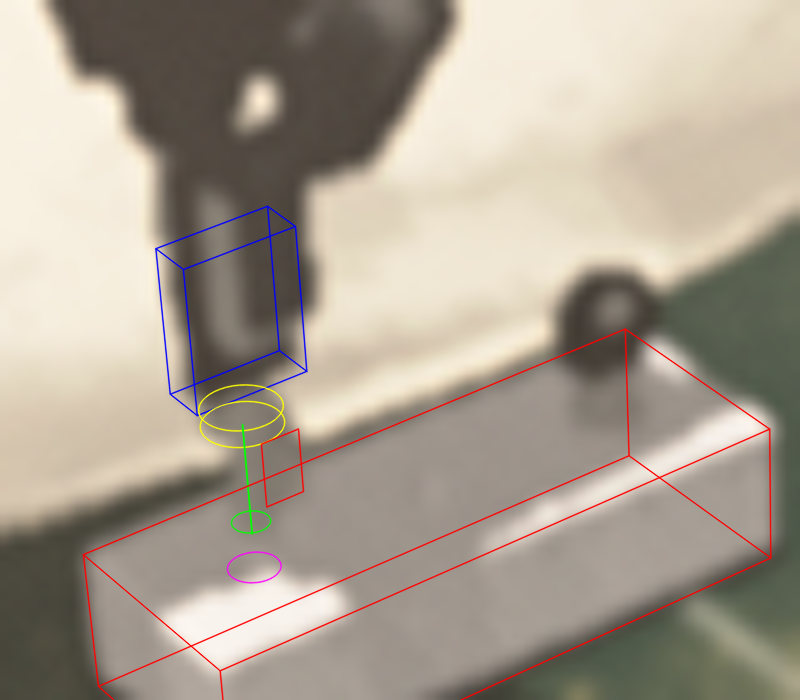

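Emit:
{"api": "servo_tool", "payload": {
  "rot": [
    [0,0,0],
    [0,0,0],
    [0,0,0],
    [0,0,0]
  ],
  "dp": [
    [-1,-1,0],
    [0,0,2],
    [0,0,2],
    [0,0,0]
  ],
  "gripper": [1,1,1,1]
}}

```text
clock: 29.9
position: [0.4727, -0.0385, 0.0655]
eef_rot: [-180.0, -0.0, 88.5]
contact_force: [-0.4, 0.2, -0.7]
grip_width: 0.0089
```

Emit:
{"api": "servo_tool", "payload": {
  "rot": [
    [0,0,0],
    [0,0,0],
    [0,0,0],
    [0,0,0]
  ],
  "dp": [
    [0,0,1],
    [0,0,1],
    [0,0,1],
    [0,0,0]
  ],
  "gripper": [1,1,1,1]
}}

```text
clock: 30.3
position: [0.4728, -0.0386, 0.0625]
eef_rot: [-180.0, 0.0, 88.5]
contact_force: [-0.4, 0.2, -0.2]
grip_width: 0.0087
```

```bash
python3 st.py
```

```text
30.3 [ 0.4728 -0.0386  0.0625] [-179.9833    0.0005   88.5374] F [-0.4313  0.2004 -0.2447] T [-0.0164 -0.0143 -0.029 ] 0.008666772615601172
[  0.0039 -57.2877   2.695  -15.76     0.0045  -0.0489   0.0044]
```

Emit:
{"api": "servo_tool", "payload": {
  "rot": [
    [0,0,0],
    [0,0,0],
    [0,0,0],
    [0,0,0]
  ],
  "dp": [
    [0,0.6,0.5],
    [0,0,0.7],
    [0,0,0.7],
    [0,0,0]
  ],
  "gripper": [1,1,1,1]
}}

```text
clock: 30.7
position: [0.4734, -0.0386, 0.0607]
eef_rot: [-180.0, 0.0, 88.5]
contact_force: [-0.5, 0.2, 0.8]
grip_width: 0.0086
```

Emit:
{"api": "servo_tool", "payload": {
  "rot": [
    [0,0,0],
    [0,0,0],
    [0,0,0],
    [0,0,0]
  ],
  "dp": [
    [0,0,0.7],
    [0,0,0.7],
    [0,0,0.7],
    [0,0,0]
  ],
  "gripper": [1,1,1,1]
}}

```text
clock: 31.1
position: [0.4734, -0.0386, 0.0586]
eef_rot: [-180.0, 0.0, 88.5]
contact_force: [0.4, 0.2, -0.5]
grip_width: 0.0081
```

```bash
python3 st.py
```

```text
31.1 [ 0.4734 -0.0386  0.0586] [-179.9911    0.0007   88.5339] F [ 0.3583  0.2483 -0.4661] T [-0.002  -0.0013 -0.0422] 0.008096483391730714
[  0.0053 -57.6346   2.7142 -15.4933   0.0057  -0.034    0.003 ]
```

Stem is 5 mm into the hole. The bit enters around 0.0588, so small steps here too.

Emit:
{"api": "servo_tool", "payload": {
  "rot": [
    [0,0,0],
    [0,0,0],
    [0,0,0]
  ],
  "dp": [
    [0,0,0.7],
    [0,0,0.7],
    [0,0,0]
  ],
  "gripper": [1,1,1]
}}

```text
clock: 31.4
position: [0.4735, -0.0386, 0.0572]
eef_rot: [-180.0, 0.0, 88.5]
contact_force: [-0.8, 0.4, -0.4]
grip_width: 0.0086
```

Emit:
{"api": "servo_tool", "payload": {
  "rot": [
    [0,0,0],
    [0,0,0],
    [0,0,0]
  ],
  "dp": [
    [0,0,0.7],
    [0,0,0.7],
    [0,0,0]
  ],
  "gripper": [1,1,1]
}}

```text
clock: 31.7
position: [0.4734, -0.0386, 0.0558]
eef_rot: [-180.0, 0.0, 88.5]
contact_force: [0.0, -0.0, -0.3]
grip_width: 0.0087
```

Emit:
{"api": "servo_tool", "payload": {
  "rot": [
    [0,0,0],
    [0,0,0],
    [0,0,0],
    [0,0,0]
  ],
  "dp": [
    [0,0,1],
    [0,0,1],
    [0,0,1],
    [0,0,0]
  ],
  "gripper": [1,1,1,1]
}}

```text
clock: 32.1
position: [0.4734, -0.0386, 0.0527]
eef_rot: [-180.0, 0.0, 88.5]
contact_force: [-0.6, 0.0, -1.1]
grip_width: 0.0087
```

```bash
python3 st.py
```

```text
32.1 [ 0.4734 -0.0386  0.0527] [-179.9855    0.002    88.5318] F [-0.6431  0.0191 -1.1398] T [-0.0295  0.0064  0.0745] 0.008731716419106913
[  0.0077 -57.9961   2.7279 -15.0639   0.0042  -0.0492   0.0043]
```

Bit is in its slot without touching. I'll carry on down to the expected home reading of 0.0368.

Emit:
{"api": "servo_tool", "payload": {
  "rot": [
    [0,0,0],
    [0,0,0],
    [0,0,0],
    [0,0,0],
    [0,0,0]
  ],
  "dp": [
    [0,0,1.5],
    [0,0,1.5],
    [0,0,1.5],
    [0,0,1.5],
    [0,0,0]
  ],
  "gripper": [1,1,1,1,1]
}}

```text
clock: 32.6
position: [0.4734, -0.0386, 0.0467]
eef_rot: [-180.0, 0.0, 88.5]
contact_force: [0.3, 0.2, -0.5]
grip_width: 0.0085
```

Emit:
{"api": "servo_tool", "payload": {
  "rot": [
    [0,0,0],
    [0,0,0],
    [0,0,0],
    [0,0,0],
    [0,0,0]
  ],
  "dp": [
    [0,0,1.5],
    [0,0,1.5],
    [0,0,1.5],
    [0,0,1.5],
    [0,0,0]
  ],
  "gripper": [1,1,1,1,1]
}}

```text
clock: 33.1
position: [0.4734, -0.0386, 0.0407]
eef_rot: [-180.0, 0.0, 88.5]
contact_force: [-0.9, 0.9, -0.8]
grip_width: 0.0084
```

Emit:
{"api": "servo_tool", "payload": {
  "rot": [
    [0,0,0],
    [0,0,0],
    [0,0,0],
    [0,0,0]
  ],
  "dp": [
    [0,0,1],
    [0,0,1],
    [0,0,0.7],
    [0,0,0]
  ],
  "gripper": [1,1,1,1]
}}

```text
clock: 33.5
position: [0.4734, -0.0386, 0.0381]
eef_rot: [-180.0, 0.0, 88.5]
contact_force: [0.2, 0.0, -0.5]
grip_width: 0.0088
```

Emit:
{"api": "servo_tool", "payload": {
  "rot": [
    [0,0,0],
    [0,0,0],
    [0,0,0]
  ],
  "dp": [
    [0,0,0.5],
    [0,0,0.5],
    [0,0,0]
  ],
  "gripper": [1,1,1]
}}

```text
clock: 33.8
position: [0.4735, -0.0386, 0.0372]
eef_rot: [-180.0, 0.0, 88.5]
contact_force: [-0.7, -0.5, -0.0]
grip_width: 0.0087
```

```bash
python3 st.py
```

```text
33.8 [ 0.4735 -0.0386  0.0372] [-179.9976    0.0003   88.5308] F [-0.7143 -0.5444 -0.0408] T [-0.022  -0.0043  0.0001] 0.008684785280784615
[  0.0037 -59.038    2.7673 -13.9055   0.0059  -0.0234   0.0019]
```

Emit:
{"api": "servo_tool", "payload": {
  "rot": [
    [0,0,0],
    [0,0,0]
  ],
  "dp": [
    [0,0,0.5],
    [0,0,0]
  ],
  "gripper": [1,1]
}}

```text
clock: 34.0
position: [0.4735, -0.0386, 0.0368]
eef_rot: [180.0, -0.0, 88.5]
contact_force: [-0.5, 0.1, 1.5]
grip_width: 0.0086
```

Emit:
{"api": "servo_tool", "payload": {
  "rot": [
    [0,0,0],
    [0,0,0]
  ],
  "dp": [
    [0,0,0.4],
    [0,0,0]
  ],
  "gripper": [1,1]
}}

```text
clock: 34.2
position: [0.4736, -0.0386, 0.0367]
eef_rot: [180.0, -0.0, 88.5]
contact_force: [-1.0, 0.5, 8.8]
grip_width: 0.0088
```

Emit:
{"api": "servo_tool", "payload": {
  "rot": [
    [0,0,0],
    [0,0,0]
  ],
  "dp": [
    [0,0,0.4],
    [0,0,0]
  ],
  "gripper": [1,1]
}}

```text
clock: 34.4
position: [0.4737, -0.0386, 0.0367]
eef_rot: [180.0, -0.0, 88.5]
contact_force: [-2.5, 0.9, 13.7]
grip_width: 0.0087
```

Emit:
{"api": "servo_tool", "payload": {
  "rot": [
    [0,0,0],
    [0,0,0],
    [0,0,0],
    [0,0,0],
    [0,0,0],
    [0,0,0]
  ],
  "dp": [
    [0,0,-1],
    [0,0,0],
    [0,0,0],
    [0,0,0],
    [0,0,0],
    [0,0,0]
  ],
  "gripper": [1,0.95,0.85,0.75,0.65,0.65]
}}

```text
clock: 35.0
position: [0.4735, -0.0386, 0.0368]
eef_rot: [-180.0, 0.0, 88.5]
contact_force: [-0.6, 0.1, -0.3]
grip_width: 0.0297
```

```bash
python3 st.py;  python3 look.py s19 215 110 110 100 7
```

```text
35.0 [ 0.4735 -0.0386  0.0368] [-179.9912    0.0033   88.5316] F [-0.576   0.1104 -0.3031] T [ 0.08  -0.016  0.015] 0.029679119326857142
[ -0.0002 -58.8678   2.7567 -13.7959   0.0078   0.0012   0.0001]
35.0 [ 0.47347901 -0.03861798  0.03680918] [-1.79991175e+02  3.33320876e-03  8.85315759e+01] 0.029679119326857142 [-0.57598066  0.11040094 -0.30310286] [ 0.0799546  -0.01604348  0.01499645]
```

View pics/s19.png

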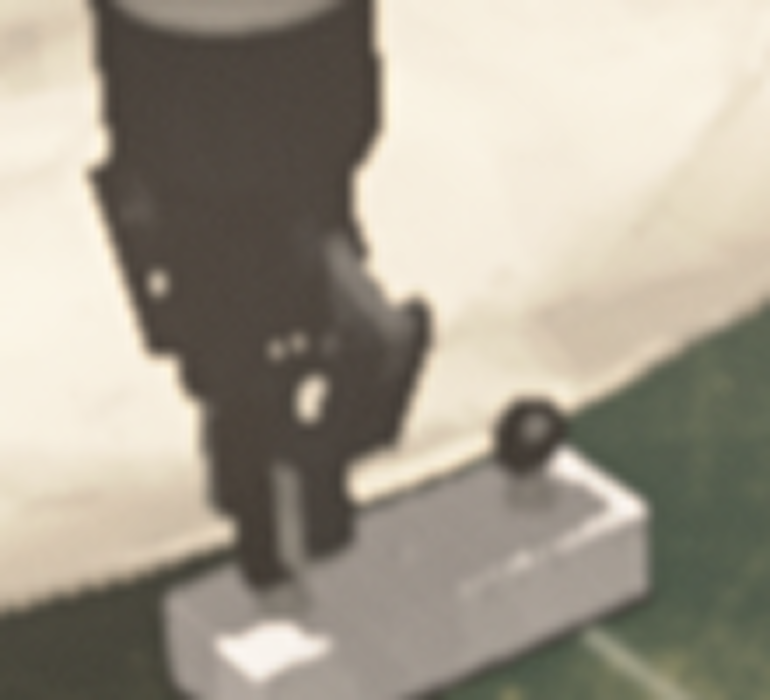

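Released. I'll lift straight up.

Emit:
{"api": "servo_tool", "payload": {
  "rot": [
    [0,0,0],
    [0,0,0],
    [0,0,0],
    [0,0,0],
    [0,0,0],
    [0,0,0],
    [0,0,0],
    [0,0,0]
  ],
  "dp": [
    [0,0,-4],
    [0,0,-10],
    [0,0,-15],
    [0,0,-20],
    [0,0,-30],
    [0,0,-30],
    [0,0,-20],
    [0,0,0]
  ],
  "gripper": [0.65,0.65,0.65,0.65,0.65,0.65,0.65,0.65]
}}

```text
clock: 35.85
position: [0.4751, -0.0387, 0.1692]
eef_rot: [179.7, -0.0, 88.5]
contact_force: [0.9, -0.9, 0.3]
grip_width: 0.0299
```

```bash
python3 st.py;  python3 look.py s20 230 160 80 60 10; python3 look.py s21 0 0 640 400 1
python3 - <<'E'
from h import *
from kov import key
im=cv2.imread("pics/s20.png")
key(im,"s",230,160,10,[.4735,-.0395,.034,-.07]);cv2.imwrite("pics/s20o.png",im)
E
```

```text
35.85 [ 0.4751 -0.0387  0.1692] [179.6779  -0.0182  88.5177] F [ 0.9056 -0.8991  0.3125] T [-0.0184 -0.0321  0.0431] 0.02991311465821006
[ -0.1155 -52.0795   2.2674 -23.2184   0.0805   0.9007  -0.0848]
35.85 [ 0.4751078  -0.03874726  0.16923968] [ 1.79677949e+02 -1.82144031e-02  8.85177154e+01] 0.02991311465821006 [ 0.90555726 -0.89911677  0.3124804 ] [-0.01844646 -0.0321022   0.04309842]
35.9 [ 0.47430227 -0.03859525  0.16765035] [ 1.79801548e+02 -1.47482847e-02  8.85316237e+01] 0.029831993162518382 [-0.46475638  0.63487747  0.18176738] [-0.0101812  -0.01691425 -0.02940487]
```

View pics/s20.png

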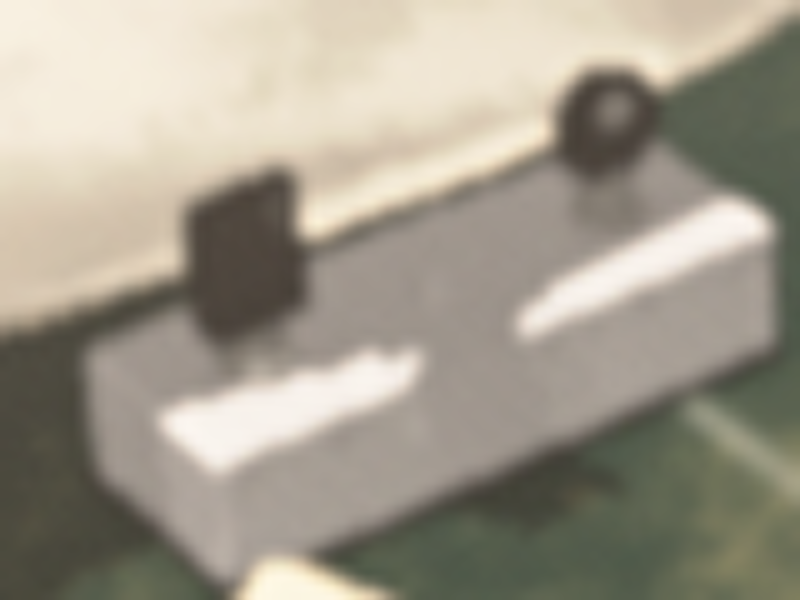

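View pics/s21.png

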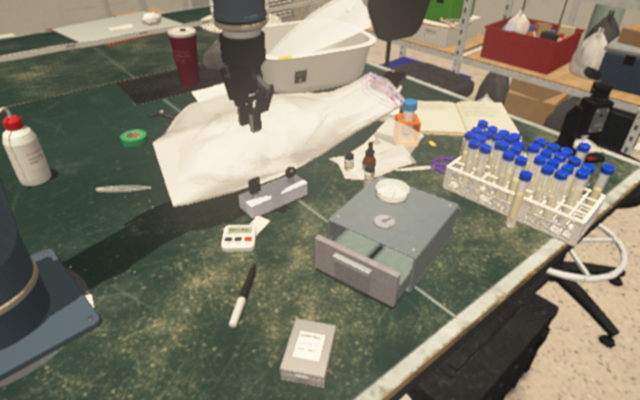

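The key stands upright at crop (245,250), in the same place as in the first picture. The drawer is out at (360,265), and the round key, dish, timer and vial look undisturbed.

```bash
python3 -c "
from cell import *
print(hand_in())"
```

```text
the job is handed in; nothing more can be done
None
```

I turned the lock with the square-headed key until the drawer sprang out, put the key back in its own socket (socket_0) and handed the job in at about 36 s. The hand-in gives no verdict.

- **Lock:** the shoulder met the lock face at the height worked out beforehand (TCP z about 0.091). I turned the key clockwise about 46° in all. The drawer came out at roughly 35°.
- **Removal:** I turned the key back until I felt resistance and backed off 3°. The key then came out freely.
- **Forces:** the wrist never read more than about 14 N. The force inside the lock was not measured directly.
- **Last picture:** the key stands upright exactly where it was at the start, and it bottomed at the height it was lifted from (TCP z 0.0367). The drawer is out. The round key, dish, timer and vial look unmoved, and the gripper is clear, about 13 cm above.
- **What disagreed:**
  - In the pictures the fingertips stood 20–30 mm higher than the stated tool geometry implies. I found the grasp height from the pictures and by feel instead.
  - The firm stop on turning back came about 4° later than expected, probably because the key slipped slightly in the grip.

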